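# Snap the retaining clip onto the sampler drive's pivot shaft with the fork

### The arm

A 6-joint arm with a two-finger parallel gripper is mounted at the origin on the work surface. World frame = base frame: x ahead of the robot, y to its left, z up, the work surface at z = 0. Lengths are in m, angles in rad, forces in N, time in s.
With the tool pointing down it reaches from about 0.2 to 0.875 m from the base axis. Payload 3.4 kg.
Tool frame: the origin (TCP) lies midway between the tips of the shut fingers; the grasp point (between the pads) lies 19 mm behind it; y points along the fingers, x is the direction in which the jaws open and shut, and the axes are right-handed (so a half turn about y gives the same grasp; the last joint's range is limited). The gripper opens to 94 mm and grips with 3 to 60 N. Pads are 16 mm wide; open, the fingers measure 119 mm over their backs; the gripper's body (75 mm by 177 mm) begins 78 mm behind the grasp point.
Start: joints at [1.182, 0.276, 1.505, -0, 1.361, -0.121], TCP at [0.152, 0.555, 0.205] pointing down, gripper open.
Joint ranges: [-2.89, 2.89], [-0.75, 2.08], [0.22, 2.7], [-1.18, 4.32], [0.11, 2.71], [-2.7, 2.7]. Speed limits (rad/s): [2.57, 2.57, 3.14, 3.14, 3.14, 3.14].

### API

Orientations are given as a unit quaternion [x, y, z, w].
In Python, from station import * gives the robot as it stands.
- The arm moves only by the shell command python3 -m pendant 'ROWS' [OPENING]. ROWS is a JSON object of lists of equal length, an entry for each row: "translation": the shift along the tool's x, y, z in units of 750 mm (1.0 is 750 mm), a list of three; "turn": the turn about the tool's y in units of 180 degrees (1.0 is 180 degrees). A call has 1 to 20 rows; each row is the pose to reach, as a shift and turn from the pose measured when the call began, along the tool's axes at that moment, turning the shorter way round; what a row does not reach only later rows make up. A row lasts 1/10 s, in which the tool goes at most 50 mm and 8.59 degrees, less where a joint would pass 70% of its speed; a pose out of reach is approached as far as the arm can. A call with a number of a shift or a turn outside -1 to 1 is refused whole. A call with a gripper value outside its range is refused whole. OPENING is the opening, from -1 (shut) to 1 (fully open), set as the call begins (- or left out, the last holds). The fingers move at their own pace and stop on an object; the grip force is fixed at half the most. Time passes only in rows, so rows that repeat a pose let the fingers close. It gives the time, the measured TCP pose, the force and the opening at its end, in the units of the state.
- get_obs(): the state, without advancing time (a new reading comes with each control period).
- read_camera(name): name is "side" or "top"; returns a dict with "img" (480x640x3 uint8, red, green, blue), "mtx" (3x3 intrinsics, pixels), "eye" and "attitude" of the camera in the world. Camera axes: x right, y down, z forward; pixel columns grow to the right and rows downward; lengths in m; the calibration is good to about 2 mm. A picture is of the moment at which its call begins. There is no depth.
- close_job(): hands the job in, once; it reports no verdict.
Trained networks look in the newest picture that a camera, given by its name, has taken for a name from the list of things; names that differ only in an ending like _2 or _b are one class to them, and where a whole thing is asked for, a point or a joint stands for the part that bears it (a point fixed in the world has none). Each returns a list of dicts, best first, with "confidence" (0 to 1); they miss things now and then, are a little off and sometimes report something else, mostly with a low value. They report only what shows in the picture. A call takes as long as a camera call. They do not tell look-alikes from the thing itself.
- boxes_of(camera, query): "point" ([x, y, z] in m, in world coordinates, good to about 4 mm: the middle of the surface that is visible of it).
The state is a dict: "time_s": time; "q": joint angles; "joint_vel": joint speeds; "effort": joint torques, N m; "ee_pos": TCP position; "eef_rot": TCP orientation; "contact_force": force on the tool from outside, world axes, zero at the start; "ft_torque": the same for the moment, N m; "opening": finger opening in m.
Only numpy, scipy, OpenCV 4.12 (cv2) and the standard library are available. Lean on these libraries where they do the work, as an engineer would, in place of code of your own. Each camera call takes 0.05 s, during which the arm holds its last target.

### The job

Fit the orange split clip to the pivot shaft on the sampler drive: lay the clip flat on the sloping deck, uphill of the shaft with its open mouth facing the shaft, and let go of it. Then take the yellow-handled fork and, holding its foot flat to the sloping deck, push the clip downhill onto the shaft's groove until it snaps fully home; do not press it on with the fingers. Stand the fork upright in its white tray again and leave the vials, bottles and other things where they are.

Things in the scene. Friction and masses are not known exactly. Their poses are not given: they have to be found in the camera images.
- drive: sampler drive: fixed grey wedge housing 166 long in x x 150 wide in y, flat sloping deck on top, 30 mm high at the low front (-x, robot side) and 111 at the back (+x): 26 degrees. Origin: centre of its underside. The deck reaches 125 uphill and 60 downhill of the shaft (along the slope) and 75 to either side. Things laid on the deck stay put.
- shaft_foot (a point): foot of the steel pivot shaft, on its axis at the deck's surface. z runs up the shaft, square to the deck; x points straight downhill along the deck (the way the clip is pushed); y level, across the deck. Shaft 24 mm high: neck (the groove) 18 dia from the deck up to 13, then a head 26 dia.
- clip_bore (a point): bore centre of the orange split clip, 5 mm above its underside; z square to the clip, x out of the open mouth. 10 thick; bridge 44 wide, x -22 (straight back face) to -9.5; two sprung jaws, 42 wide over all, reach x = 14.5, with round nubs leaving a mouth 13 wide at x = 10. About 50 g. Starts flat on the blue mat. Home, the bridge stops on the neck, bore on the shaft's axis (2 play).
- clip_tab (a point): centre of the clip's tab, where to grip it: 22 mm long in x (22 to 44 behind the bore centre), 12 wide in y, 14 high; 33 behind the bore centre, 7 above the clip's underside. Axes as the clip's. The jaws meet the shaft's neck when the bore is about 18 short of the shaft's axis; pushing the clip over takes about 5 to 15 N.
- fork_grip (a point): middle of the grip on the fork's upright yellow handle (24 mm in x, 16 in y, reaching 10 to 94 above the fork's underside); this point is 58 above the underside. z up the handle, x towards the prongs. About 160 g; stands on its own foot.
- fork_tips (a point): midway between the ends of the fork's two prongs, 40 mm in front of the handle's axis, 5 above the underside; axes as the fork's. U-shaped steel foot 10 thick, 38 wide: cross bar under the handle (12 to either side of its axis in x), then two prongs 9 wide, 28 long, with a gap of 20 between, open above and below, that takes the clip's tab.
- tray: shallow white tray for the fork, 130 in x by 170 in y outside, rim 12 high, walls 4, floor 5 thick; origin under its centre; fixed. The fork starts standing in one half of it, a vial in the other half.
- mat: blue mat, 130 in x by 150 in y, 4 thick, origin under its centre; fixed. The clip starts on it. Mat and tray may stand on either side.
- vial_blue_mid (a point): bystander, to be left alone (sizes in mm): small amber vial with a blue cap, 24 dia x 44 high, standing in the tray with the fork; this point is at its centre, half-way up
- vial_red_mid (a point): bystander, to be left alone (sizes in mm): small amber vial with a red cap, 24 dia x 44 high, standing on the blue mat with the clip; this point is at its centre, half-way up
- bottle_left_mid (a point): bystander, to be left alone (sizes in mm): clear solvent bottle with a red cap, 64 dia x 160 high; this point is at its centre, half-way up
- bottle_right_mid (a point): bystander, to be left alone (sizes in mm): clear solvent bottle with a red cap, 64 dia x 160 high; this point is at its centre, half-way up
- beaker_mid (a point): bystander, to be left alone (sizes in mm): small glass beaker, 60 dia x 70 high; this point is at its centre, half-way up
- jar_mid (a point): bystander, to be left alone (sizes in mm): amber jar with a white lid, 50 dia x 60 high; this point is at its centre, half-way up
- tipbox_mid (a point): bystander, to be left alone (sizes in mm): white tip box with a clear lid, 110 x 75 x 55 high; this point is at its centre, half-way up
Things that resemble listed ones, but are neither listed nor needed, are in the scene too. Leave any red or turquoise look-alike of the drive alone.

How it is judged:
On the way, in this order (a step that is already met when the one before it is completed fails the run):
1. the clip lies flat on the sloping deck, uphill of the shaft with its mouth towards it, let go of and not yet on the shaft (x of clip_bore in the frame of shaft_foot between -0.08 and -0.016 m and y of clip_bore in the frame of shaft_foot between -0.025 and 0.025 m and z of clip_bore in the frame of shaft_foot below 0.009 m and angle between the z axis of clip_bore and the z axis of shaft_foot, either way round below 0.15 rad and angle between the x axis of clip_bore and the x axis of shaft_foot, either way round below 0.7 rad and contact force between the fingers and clip below 0.1 N), for 0.2 s.
2. the fork, its foot flat to the deck (within 17 degrees), drives the clip over the shaft's neck (contact force between fork and clip above 1 N and x of clip_bore in the frame of shaft_foot above -0.015 m and horizontal distance between clip_bore and shaft_foot below 0.018 m and contact force between the fingers and fork above 1 N and angle between the z axis of fork_grip and the z axis of shaft_foot, either way round below 0.3 rad).
At the end, for the whole second after the job is handed in: The clip is home on the shaft's neck: its bore centre within 3.5 mm of the shaft's axis along and across the deck, flat on the deck (within 9 degrees); the fork stands upright (within 6 degrees), its foot on the floor of the white tray; both are at rest (x of clip_bore in the frame of shaft_foot between -0.0035 and 0.0035 m and y of clip_bore in the frame of shaft_foot between -0.0035 and 0.0035 m and z of clip_bore in the frame of shaft_foot below 0.009 m and angle between the z axis of clip_bore and the z axis of shaft_foot, either way round below 0.15 rad and angle between fork_grip's own z axis and vertical below 0.1 rad and z of fork_grip in the frame of tray between 0.055 and 0.068 m and x of fork_grip in the frame of tray between -0.06 and 0.06 m and y of fork_grip in the frame of tray between -0.08 and 0.08 m and linear speed of each of fork, clip below 0.02 m/s); the robot touches nothing.
It fails at once if a vial is pushed more than 30 mm away or tipped (distance of any of vial_blue_mid, vial_red_mid from where it was at the start of the episode above 0.03 m or angle between any of vial_blue_mid, vial_red_mid's own z axis and vertical above 0.5 rad).
It fails at once if a solvent bottle is pushed more than 30 mm away or tipped (distance of any of bottle_left_mid, bottle_right_mid from where it was at the start of the episode above 0.03 m or angle between any of bottle_left_mid, bottle_right_mid's own z axis and vertical above 0.5 rad).
It fails at once if the beaker, jar or tip box is pushed more than 30 mm away or tipped (distance of any of beaker_mid, jar_mid, tipbox_mid from where it was at the start of the episode above 0.03 m or angle between any of beaker_mid, jar_mid, tipbox_mid's own z axis and vertical above 0.5 rad).
It fails at once if the fingers themselves force the clip onto the shaft (contact force between the fingers and clip above 0.5 N and distance between clip_bore and shaft_foot below 0.0155 m).
It also fails if it takes over 72 s, if anything falls off the work surface, if the arm or the gripper's body presses on something with over 40 N, if the wrist force passes 120 N, or if a joint passes its speed limit or range.

## Working session

There is one attempt and no reset: what is moved stays moved. The work goes in short steps, Python scripts to look and compute and a shell command to move; the robot and the scene stay as the last step left them, time stands still between calls to the robot, and variables do not carry over. Pictures are saved under pics/ and viewed, and the job is handed in when it is done.

```bash
ls; mkdir -p pics; python3 - <<'E'
from station import *
import cv2
o=get_obs();print({k:(v if not hasattr(v,'round') else v.round(4)) for k,v in o.items()})
for n in ("side","top"):
    c=read_camera(n);cv2.imwrite(f"pics/{n}0.png",c["img"][:,:,::-1]);print(n,c["mtx"],c["eye"],c["attitude"])
E
```

```text
pics
{'time_s': 0.0, 'q': array([ 1.182 ,  0.2766,  1.5061, -0.    ,  1.3607, -0.121 ]), 'joint_vel': array([0.0011, 0.0002, 0.0007, 0.0024, 0.0013, 0.0002]), 'effort': array([ 3.00000e-04, -4.04579e+01, -2.37240e+01,  7.01000e-02,
        3.40000e-02, -1.00000e-04]), 'ee_pos': array([0.1519, 0.554 , 0.2046]), 'eef_rot': array([ 0.5626,  0.4282, -0.4293, -0.5619]), 'contact_force': array([-1.0905,  0.5492,  0.779 ]), 'ft_torque': array([-0.0146,  0.0409, -0.0214]), 'opening': 0.09378437520498667}
side [[541.4044036    0.         311.6346551 ]
 [  0.         541.4044036  241.27293763]
 [  0.           0.           1.        ]] [-0.1561034  -0.77388915  0.77417456] [ 0.82733553 -0.29982662  0.16337985 -0.44601227]
top [[452.80212227   0.         321.52239744]
 [  0.         452.80212227 242.47547965]
 [  0.           0.           1.        ]] [0.28268189 0.05576148 1.23480694] [ 0.71487527 -0.69289284  0.07316604 -0.05915734]
```

View pics/side0.png

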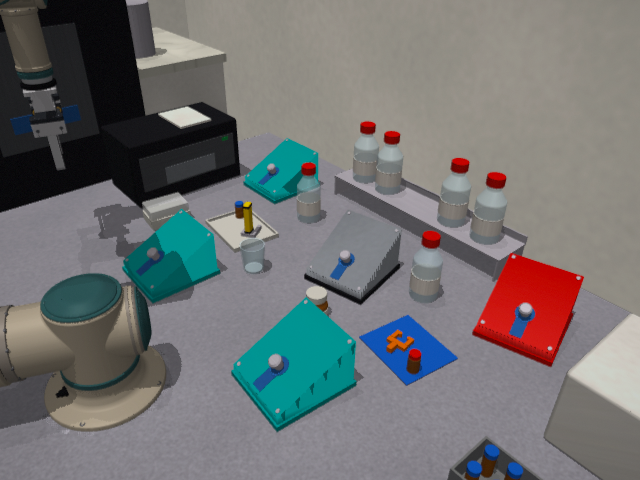

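View pics/top0.png

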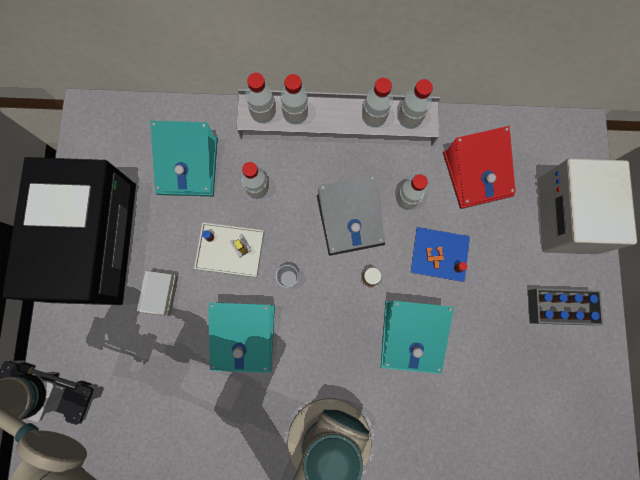

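```bash
python3 - <<'E'
from station import *
from scipy.spatial.transform import Rotation as R
o=get_obs();print(R.from_quat(o['eef_rot']).as_matrix().round(3))
for cam in ("side","top"):
  read_camera(cam)
  for q in "drive shaft_foot clip_bore clip_tab fork_grip fork_tips tray mat vial_blue_mid vial_red_mid bottle_left_mid bottle_right_mid beaker_mid jar_mid tipbox_mid".split():
    try: print(cam,q,[([round(float(x),4) for x in d["point"]],round(float(d["confidence"]),2)) for d in boxes_of(cam,q)])
    except Exception as e: print(cam,q,e)
E
```

```text
[[ 0.265 -0.001 -0.964]
 [ 0.964 -0.001  0.265]
 [-0.002 -1.     0.   ]]
side drive [([0.7173, -0.4148, 0.0648], 0.88), ([0.5779, -0.0617, 0.063], 0.87), ([0.7106, 0.4032, 0.0554], 0.82), ([0.2655, -0.2416, 0.0628], 0.75), ([0.2547, 0.198, 0.0542], 0.62)]
side shaft_foot [([0.6894, -0.4251, 0.0507], 0.84), ([0.2098, 0.2348, 0.0566], 0.82), ([0.5412, -0.0586, 0.053], 0.74), ([0.4768, -0.2831, 0.0128], 0.74), ([0.2287, -0.2183, 0.0493], 0.68), ([0.6844, 0.4168, 0.0551], 0.62)]
side clip_bore [([0.4777, -0.285, 0.0109], 0.91)]
side clip_tab [([0.4774, -0.2812, 0.0132], 0.63), ([0.4509, -0.3477, 0.0352], 0.4)]
side fork_grip [([0.6293, -0.2174, 0.0862], 0.73), ([0.4848, 0.2414, 0.0401], 0.65), ([0.4501, -0.3499, 0.0345], 0.4)]
side fork_tips [([0.48, 0.2446, 0.0385], 0.58)]
side tray [([0.475, 0.2873, -0.001], 0.94)]
side mat [([0.4977, -0.2987, 0.0052], 0.63)]
side vial_blue_mid [([0.513, 0.3342, 0.0317], 0.47)]
side vial_red_mid [([0.4523, -0.3465, 0.0351], 0.71)]
side bottle_left_mid [([0.6534, 0.2028, 0.0829], 0.63)]
side bottle_right_mid [([0.6334, -0.2166, 0.0881], 0.76)]
side beak
[... 664 characters left out ...]
5428, -0.0496, 0.0607], 0.61), ([0.4914, 0.2514, 0.0131], 0.6)]
top fork_tips [([0.4909, 0.2501, 0.0141], 0.8)]
top tray [([0.4793, 0.2942, 0.0023], 0.84), ([0.6404, -0.1932, 0.1058], 0.52)]
top mat [([0.5009, -0.2978, 0.0036], 0.7), ([0.4184, 0.1258, 0.0155], 0.47)]
top vial_blue_mid [([0.5214, 0.3393, 0.0525], 0.66)]
top vial_red_mid [([0.4592, -0.3382, 0.0445], 0.68), ([0.6392, -0.1909, 0.105], 0.38)]
top bottle_left_mid [([0.6501, 0.2129, 0.1126], 0.69)]
top bottle_right_mid [([0.6372, -0.1918, 0.1043], 0.61), ([0.3599, 0.4525, 0.0578], 0.55)]
top beaker_mid [([0.4205, 0.1269, 0.0167], 0.89)]
top jar_mid [([0.4205, -0.0981, 0.0574], 0.81)]
top tipbox_mid [([0.3609, 0.453, 0.0569], 0.75)]
```

The arm can only translate and turn about its vertical tool axis. Tilting onto the slope therefore has to happen passively, by pivoting in the grip. I'll zoom in for accurate poses.

```bash
cat > h.py <<'E'
import numpy as np,cv2
from scipy.spatial.transform import Rotation as R
from station import *
def crop(cam,u,v,w,h,s,name,im=None):
    c=read_camera(cam) if im is None else im
    i=c["img"][v:v+h,u:u+w,::-1]
    i=cv2.resize(i,None,fx=s,fy=s,interpolation=cv2.INTER_CUBIC);
    for k in range(0,w,20): cv2.putText(i,str(u+k),(k*s,8),0,.3,(255,0,255),1); cv2.line(i,(k*s,9),(k*s,14),(255,0,255),1)
    for k in range(0,h,20): cv2.putText(i,str(v+k),(0,k*s+4),0,.3,(255,0,255),1)
    cv2.imwrite("pics/"+name,i)
def ray(c,u,v):
    d=np.array([(u-c["mtx"][0,2])/c["mtx"][0,0],(v-c["mtx"][1,2])/c["mtx"][1,1],1.])
    return np.array(c["eye"]),R.from_quat(c["attitude"]).as_matrix()@d
def onz(c,u,v,z):
    e,d=ray(c,u,v);return e+d*(z-e[2])/d[2]
def proj(c,p):
    p=np.atleast_2d(p);q=(p-np.array(c["eye"]))@R.from_quat(c["attitude"]).as_matrix()
    return q[:,:2]/q[:,2:]*[c["mtx"][0,0],c["mtx"][1,1]]+c["mtx"][:2,2]
E
python3 - <<'E'
from h import *
c=read_camera("top")
crop("top",310,165,90,100,6,"t_drive.png",c)
crop("top",400,220,80,70,8,"t_mat.png",c)
crop("top",190,215,80,65,8,"t_tray.png",c)
E
```

```text
(no output)
```

View pics/t_drive.png

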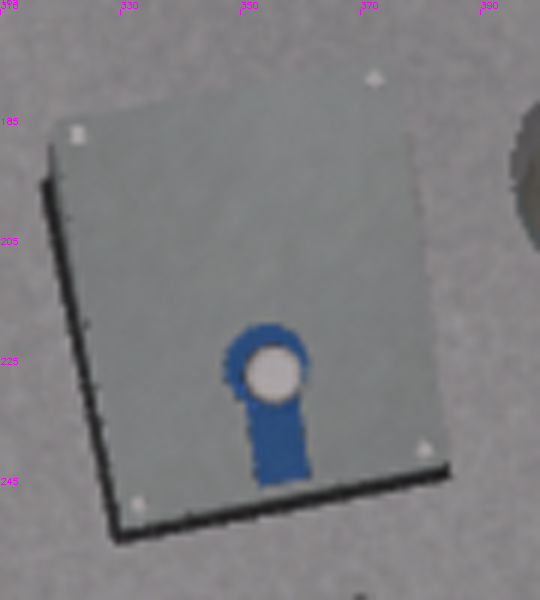

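View pics/t_mat.png

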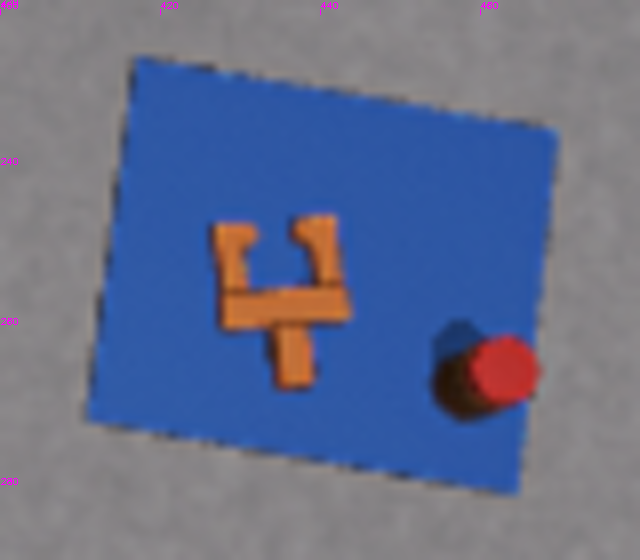

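View pics/t_tray.png

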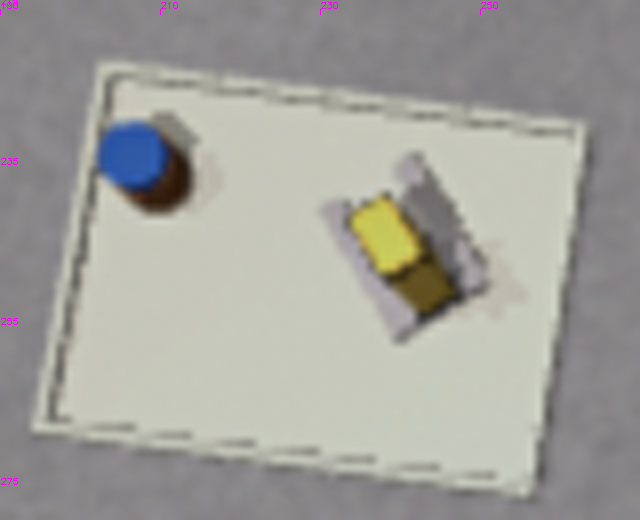

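Top view: the grey drive has its shaft head at about (355,227), with downhill pointing down the image. The clip is at about (434,256), mouth up, with the tab at (436,264). The fork is at about (241,247), prongs pointing up-left. Next, the side view crops.

```bash
python3 - <<'E'
from h import *
c=read_camera("side")
crop("side",300,205,105,95,7,"s_drive.png",c)
crop("side",355,310,110,80,7,"s_mat.png",c)
crop("side",200,190,85,65,8,"s_tray.png",c)
E
```

```text
(no output)
```

View pics/s_drive.png

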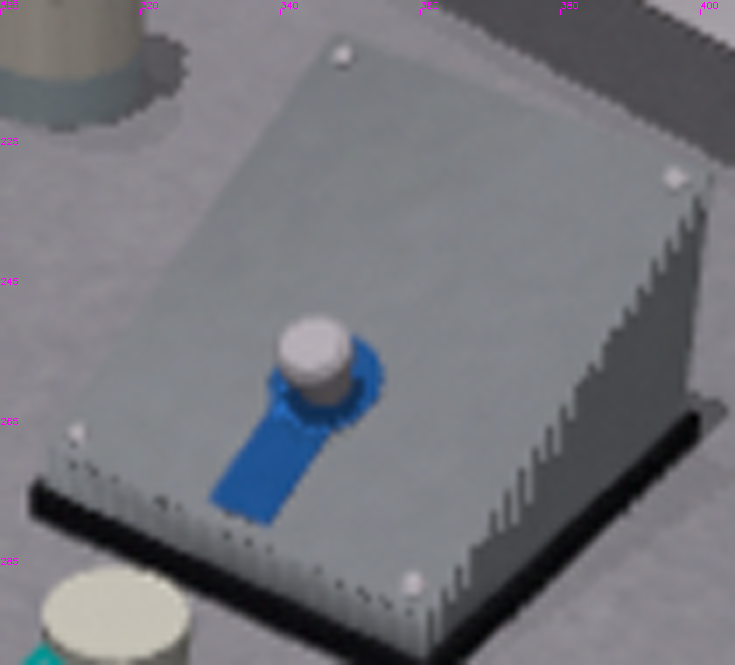

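View pics/s_mat.png

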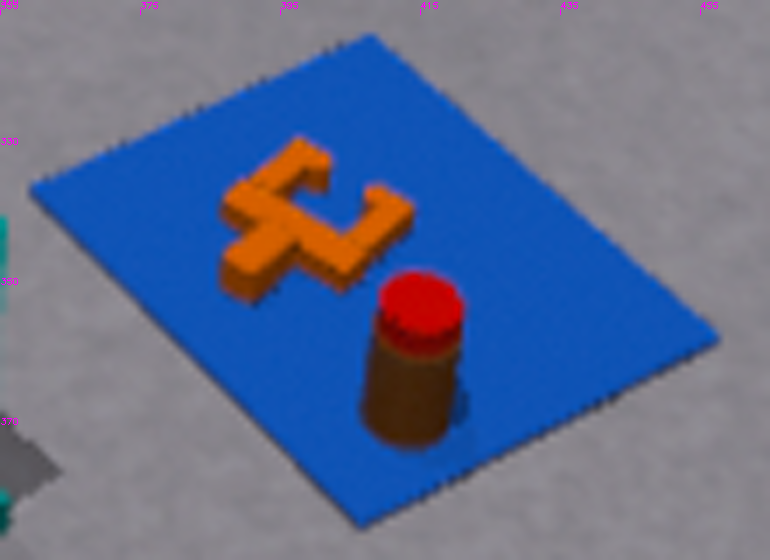

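View pics/s_tray.png

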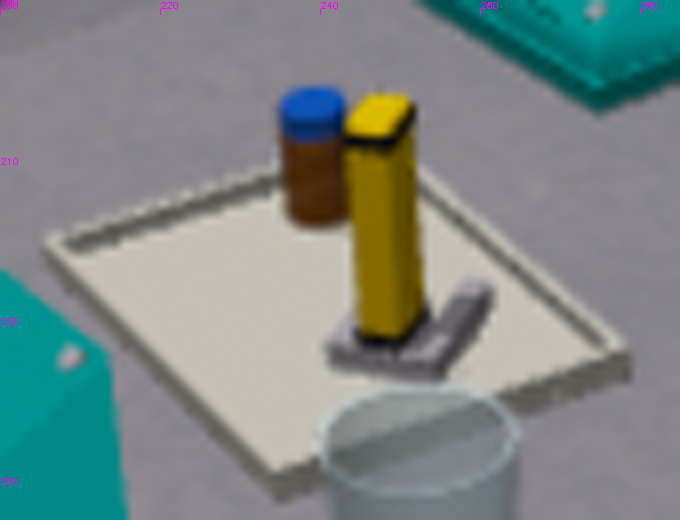

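```bash
cat >> h.py <<'E'
from scipy.optimize import least_squares
def fit(obs,x0,zoff=0):
    # obs: (cam,u,v,[px,py,pz] mm, weight)
    def T(p,m):
        c,s=np.cos(p[2]),np.sin(p[2]);m=np.array(m)/1e3
        return np.array([p[0]+c*m[0]-s*m[1],p[1]+s*m[0]+c*m[1],m[2]+zoff])
    f=lambda p:np.concatenate([(proj(o[0],T(p,o[3]))[0]-[o[1],o[2]])*o[4] for o in obs])
    r=least_squares(f,x0,loss='soft_l1');return r.x,f(r.x).reshape(-1,2)
def C(c,u0,v0,s,pts,w=1): return [(c,u0+(a+.5)/s-.5,v0+(b+.5)/s-.5,m,w) for a,b,m in pts]
E
cat > fit0.py <<'E'
from h import *
t=read_camera("top");s=read_camera("side")
th=np.radians(26);n=np.array([-np.sin(th),0,np.cos(th)]);foot=np.array([-83+60*np.cos(th),0,30+60*np.sin(th)])
head=foot+24*n
d=C(t,310,165,6,[(273,375,head),(118,530,(-83,75,30)),(448,463,(-83,-75,30)),(50,120,(83,75,111)),(405,68,(83,-75,111))])
ds=C(s,300,205,7,[(315,338,head),(50,455,(-83,75,30)),(425,612,(-83,-75,30)),(710,178,(83,-75,111)),(335,35,(83,75,111))])
k=C(t,400,220,8,[(213,224,(14.5,21,14)),(337,215,(14.5,-21,14)),(222,328,(-22,22,14)),(351,317,(-22,-22,14)),(277,388,(-44,6,18)),(314,385,(-44,-6,18))])
ks=C(s,355,310,7,[(221,263,(-44,6,18)),(258,278,(-44,-6,18)),(343,272,(-22,-22,14)),(412,208,(14.5,-21,14)),(300,137,(14.5,21,14))])
f=C(t,190,215,8,[(320,207,(40,19,15)),(418,153,(40,-19,15)),(401,338,(-12,19,12)),(489,287,(-12,-19,12)),(350,218,(12,8,99)),(388,193,(12,-8,99)),(422,250,(-12,-8,99)),(384,277,(-12,8,99))])
fs=C(s,200,190,8,[(380,116,(0,0,99))])
tr=C(t,190,215,8,[(100,65,(65,85,12)),(588,122,(65,-85,12)),(535,495,(-65,-85,12)),(35,430,(-65,85,12))])
trs=C(s,200,190,8,[(45,240,(-65,85,12)),(275,478,(-65,-85,12)),(632,352,(65,-85,12))])
for nm,a,b,x0 in [("drive",d,ds,[.57,-.05,.1]),("clip",k,ks,[.48,-.28,0]),("fork",f,fs,[.485,.245,.6]),("tray",tr,trs,[.475,.29,0])]:
    for l,o in (("top",a),("side",b),("both",a+b)):
        if nm=="fork" and l=="side": continue
        p,r=fit(o,x0);print(nm,l,p[:2].round(4),"yaw",np.degrees(p[2]).round(2),"res",np.abs(r).max(1).round(1))
    if nm=="drive":
        cy,sy=np.cos(p[2]),np.sin(p[2]);print(" foot",p[0]+cy*foot[0]/1e3,p[1]+sy*foot[0]/1e3,foot[2])
E
python3 fit0.py
```

```text
drive top [ 0.5828 -0.0432] yaw 12.14 res [0.9 0.8 0.7 1.  1.5]
drive side [ 0.5883 -0.0397] yaw 13.06 res [1.  1.5 0.6 0.8 0. ]
drive both [ 0.5847 -0.0425] yaw 12.8 res [0.2 1.3 0.4 0.5 2.2 2.1 0.9 1.9 0.4 0.9]
 foot 0.5563352051932802 -0.048958385058790944 56.302268807344646
clip top [ 0.498  -0.2763] yaw 5.41 res [0.2 0.3 0.1 0.3 0.3 0. ]
clip side [ 0.5003 -0.2742] yaw 7.57 res [0.7 0.4 0.5 0.6 0.7]
clip both [ 0.4989 -0.2754] yaw 6.76 res [0.3 0.8 0.2 0.3 0.5 0.5 0.4 0.7 1.1 0.6 0.8]
fork top [0.4877 0.2487] yaw 32.54 res [0.2 0.1 0.7 0.5 0.5 0.3 0.6 0.3]
fork both [0.4878 0.2487] yaw 32.63 res [0.1 0.1 0.7 0.6 0.5 0.4 0.6 0.2 0.5]
tray top [0.4882 0.2869] yaw -5.19 res [0.4 0.2 0.1 0.5]
tray side [0.4916 0.2901] yaw -6.02 res [0.4 0.3 0.1]
tray both [0.489  0.2874] yaw -5.4 res [0.8 0.2 0.3 0.2 1.3 0.6 0.6]
```

```bash
cat > f2.py <<'E'
from h import *
t=read_camera("top");s=read_camera("side")
def pt(u0,v0,k,a,b): return u0+(a+.5)/k-.5, v0+(b+.5)/k-.5
def tri(*os):
    A=np.zeros((3,3));b=np.zeros(3)
    for c,u,v in os:
        e,d=ray(c,u,v);d/=np.linalg.norm(d);P=np.eye(3)-np.outer(d,d);A+=P;b+=P@e
    return np.linalg.solve(A,b)
h=tri((t,*pt(310,165,6,273,375)),(s,*pt(300,205,7,315,338)));print("head",h.round(4))
# screws (bolts) on deck : FL, FR, BL, BR
T=[(138,503),(425,449),(78,135),(375,78)];S=[(77,432),(412,583),(342,55),(675,178)]
B=[tri((t,*pt(310,165,6,*a)),(s,*pt(300,205,7,*b))) for a,b in zip(T,S)]
for b in B: print(b.round(4))
FL,FR,BL,BR=B
for a,b in ((FR,FL),(BR,BL)): print("across yaw",np.degrees(np.arctan2(-(b-a)[0],(b-a)[1])).round(2),np.linalg.norm(b-a).round(4))
for a,b in ((FL,BL),(FR,BR)): print("up yaw",np.degrees(np.arctan2((b-a)[1],(b-a)[0])).round(2),np.linalg.norm(b-a).round(4),"slope",np.degrees(np.arctan2((b-a)[2],np.hypot(*(b-a)[:2]))).round(2))
m=(FL+FR+BL+BR)/4;print("mid",m.round(4))
for q in (0,):
  a=tri((t,*pt(310,165,6,284,484)),(s,*pt(300,205,7,241,510)));print("stripe end",a.round(4), "head->",(h-a).round(4))
E
python3 f2.py
```

```text
head [ 0.5465 -0.0512  0.083 ]
[0.495  0.005  0.0385]
[ 0.524  -0.1237  0.0385]
[0.6416 0.0379 0.1132]
[ 0.672  -0.0899  0.1126]
across yaw 12.7 0.1319
across yaw 13.37 0.1314
up yaw 12.65 0.1678 slope 26.41
up yaw 12.86 0.1689 slope 25.99
mid [ 0.5831 -0.0427  0.0757]
stripe end [ 0.5068 -0.0611  0.0386] head-> [0.0396 0.0099 0.0444]
```

```bash
cat >> h.py <<'E'
def yawof(q): 
    m=R.from_quat(q).as_matrix();return np.degrees(np.arctan2(m[1,0],m[0,0]))
def goto(x,y,z,yaw):
    o=get_obs();m=R.from_quat(o["eef_rot"]).as_matrix();d=np.array([x,y,z])-o["ee_pos"]
    a=yawof(o["eef_rot"]);dy=(yaw-a+180)%360-180
    tilt=np.degrees(np.arccos(-m[2,1]))
    print("now",np.round(o["ee_pos"],4),"yaw",round(a,1),"tilt",round(tilt,2),"t",o["time_s"],"open",round(o["opening"],4),"q",np.round(o["q"],2),"F",np.round(o["contact_force"],1))
    print("translation",(m.T@d/.75).round(4).tolist(),"turn",round(-dy/180,4),"rows>=",np.ceil(max(np.linalg.norm(d)/.05,abs(dy)/8.59)))
E
python3 -c "
from h import *
goto(.4645,-.2796,.12,-84)"
```

```text
now [0.1522 0.5546 0.2055] yaw 74.7 tilt 0.01 t 2.0 open 0.0937 q [ 1.18  0.28  1.5  -0.    1.36 -0.12] F [-0.1 -0.4  0.2]
translation [-0.9624, 0.1139, -0.6958] turn 0.8814 rows>= 19.0
```

```bash
python3 -m pendant '{"translation":[[-0.962,0.06,-0.696],[-0.962,0.06,-0.696],[-0.962,0.06,-0.696],[-0.962,0.06,-0.696],[-0.962,0.06,-0.696],[-0.962,0.06,-0.696],[-0.962,0.06,-0.696],[-0.962,0.06,-0.696],[-0.962,0.06,-0.696],[-0.962,0.06,-0.696],[-0.962,0.06,-0.696],[-0.962,0.06,-0.696],[-0.962,0.06,-0.696],[-0.962,0.06,-0.696],[-0.962,0.06,-0.696],[-0.962,0.06,-0.696],[-0.962,0.06,-0.696],[-0.962,0.06,-0.696],[-0.962,0.06,-0.696],[-0.962,0.06,-0.696]],"turn":[0.881,0.881,0.881,0.881,0.881,0.881,0.881,0.881,0.881,0.881,0.881,0.881,0.881,0.881,0.881,0.881,0.881,0.881,0.881,0.881]}' -0.36
python3 -c "
from h import *
goto(.4645,-.2796,.06,-84)"
```

```text
time_s: 4.0
ee_pos: [0.4646, -0.2805, 0.1598]
eef_rot: [-0.525, 0.474, -0.473, 0.525]
contact_force: [0.3, -0.0, -0.4]
opening: 0.0298
now [ 0.4646 -0.2805  0.1598] yaw -84.0 tilt 0.07 t 4.0 open 0.0298 q [-0.67  0.26  1.65  0.    1.24  0.79] F [ 0.3 -0.  -0.4]
translation [-0.0011, 0.133, 0.0] turn -0.0001 rows>= 2.0
```

```bash
python3 -m pendant '{"translation":[[-0.001,0.06,0],[-0.001,0.133,0],[-0.001,0.133,0],[-0.001,0.133,0]],"turn":[0,0,0,0]}'
python3 -c "
from h import *
goto(.4645,-.2796,.008,-84)
crop('top',400,220,80,70,8,'t1.png');crop('side',355,310,110,80,7,'s1.png')"
```

```text
time_s: 4.4
ee_pos: [0.4638, -0.2785, 0.0597]
eef_rot: [-0.526, 0.474, -0.471, 0.526]
contact_force: [0.7, -0.5, -0.2]
opening: 0.0299
now [ 0.4638 -0.2785  0.0597] yaw -83.9 tilt 0.23 t 4.4 open 0.0299 q [-0.67  0.35  1.79  0.    1.    0.79] F [ 0.7 -0.5 -0.2]
translation [0.0018, 0.069, 0.0009] turn 0.0004 rows>= 2.0
```

View pics/t1.png

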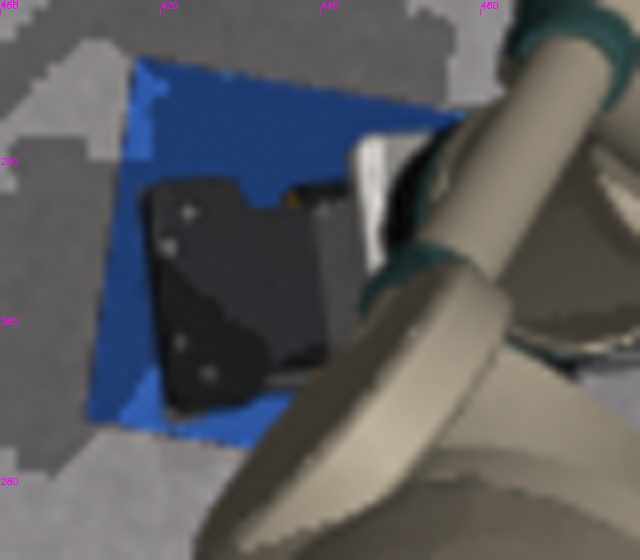

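View pics/s1.png

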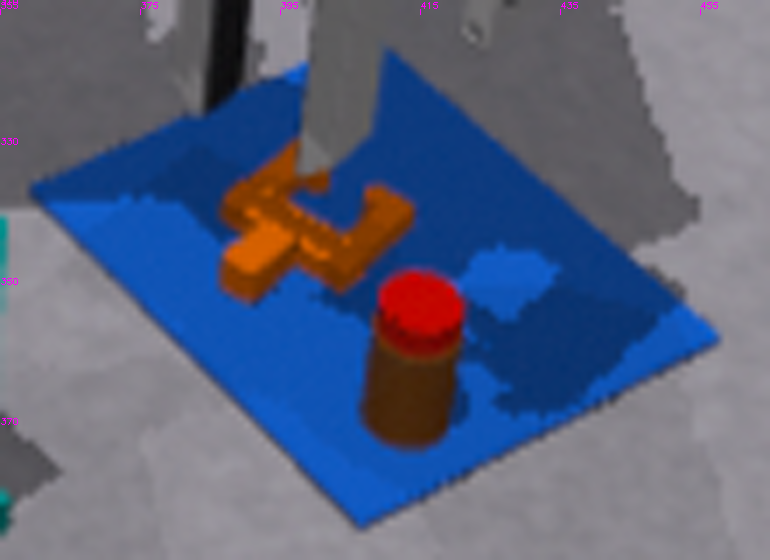

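```bash
python3 -c "
from h import *
c=read_camera('side')
for off in (.015,.0275):
  for e in (-.008,.008):
    p=proj(c,[.4638-.1*off*0+e,-.2785-off,.0597])[0];print(off,e,((p-[355,310])*7).round(0))
"
```

```text
0.015 -0.008 [282. 182.]
0.015 0.008 [322. 156.]
0.0275 -0.008 [316. 207.]
0.0275 0.008 [356. 180.]
```

```bash
python3 -c "
from h import *
crop('side',370,290,60,65,9,'s2.png')"
```

```text
(no output)
```

View pics/s2.png

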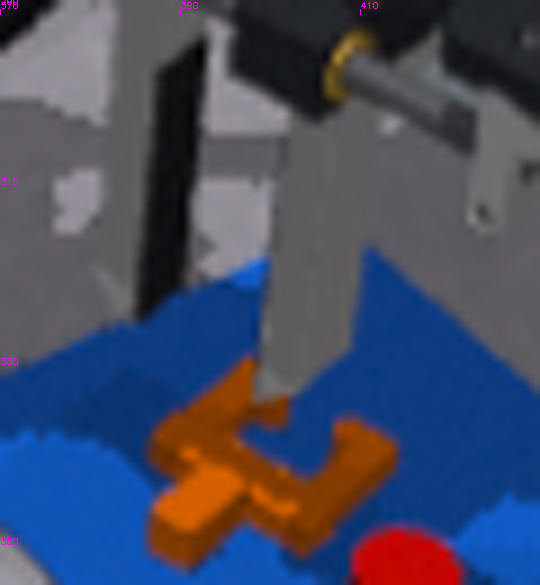

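```bash
python3 -m pendant '{"translation":[[0.001,0.05,0.001],[0.001,0.067,0.002],[0.001,0.067,0.002],[0.001,0.067,0.002]],"turn":[0,0,0,0]}'
python3 -m pendant '{"translation":[[0,0,0],[0,0,0],[0,0,0],[0,0,0],[0,0,0]],"turn":[0,0,0,0,0]}' -1
python3 -c "
from h import *
goto(.4625,-.2796,.1,-84)"
```

```text
time_s: 5.0
ee_pos: [0.4683, -0.2816, 0.0131]
eef_rot: [-0.525, 0.471, -0.475, 0.526]
contact_force: [-0.8, -0.1, -1.2]
opening: 0.03
time_s: 5.5
ee_pos: [0.4688, -0.282, 0.014]
eef_rot: [-0.525, 0.471, -0.475, 0.526]
contact_force: [-0.8, 1.0, 6.3]
opening: 0.0115
now [ 0.4688 -0.282   0.014 ] yaw -84.0 tilt 0.34 t 5.5 open 0.0115 q [-0.67  0.41  1.84  0.    0.89  0.8 ] F [-0.8  1.   6.3]
translation [-0.0036, -0.1147, -0.0075] turn 0.0002 rows>= 2.0
```

```bash
python3 -c "
from h import *
crop('side',370,290,60,65,9,'s3.png')"
```

```text
(no output)
```

View pics/s3.png

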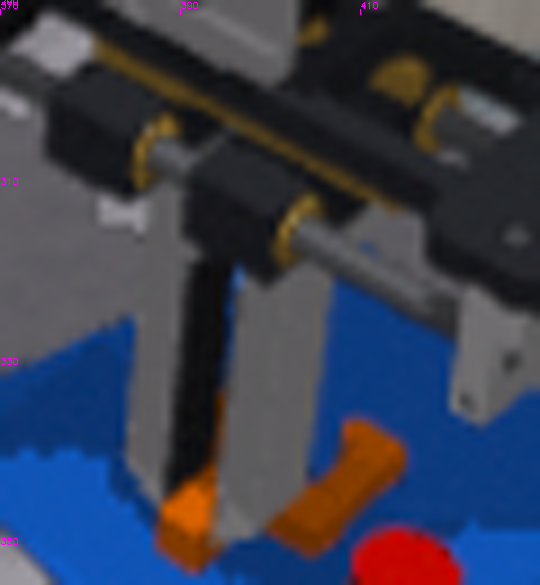

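```bash
python3 -m pendant '{"translation":[[0,-0.04,0],[0,-0.1,0],[0,-0.16,0],[0,-0.22,0],[0,-0.28,0],[0,-0.28,0],[0,-0.28,0],[0,-0.28,0],[0,-0.28,0],[0,-0.28,0],[0,-0.28,0],[0,-0.28,0],[0,-0.28,0],[0,-0.28,0],[0,-0.28,0]],"turn":[0,0,0,-0.04,-0.08,-0.12,-0.16,-0.2,-0.25,-0.3,-0.35,-0.4,-0.45,-0.5,-0.54]}'
python3 -c "
from h import *
goto(.6087,-.037,.18,102.8)
crop('side',350,180,130,90,6,'s4.png')"
```

```text
time_s: 7.05
ee_pos: [0.4675, -0.2812, 0.2236]
eef_rot: [0.704, 0.079, -0.076, -0.702]
contact_force: [-0.4, 0.3, -0.7]
opening: 0.0111
now [ 0.4675 -0.2812  0.2236] yaw 12.5 tilt 0.3 t 7.05 open 0.0111 q [-0.67  0.22  1.54  0.    1.38 -0.89] F [-0.4  0.3 -0.7]
translation [0.2542, 0.058, 0.2771] turn -0.5014 rows>= 11.0
```

View pics/s4.png

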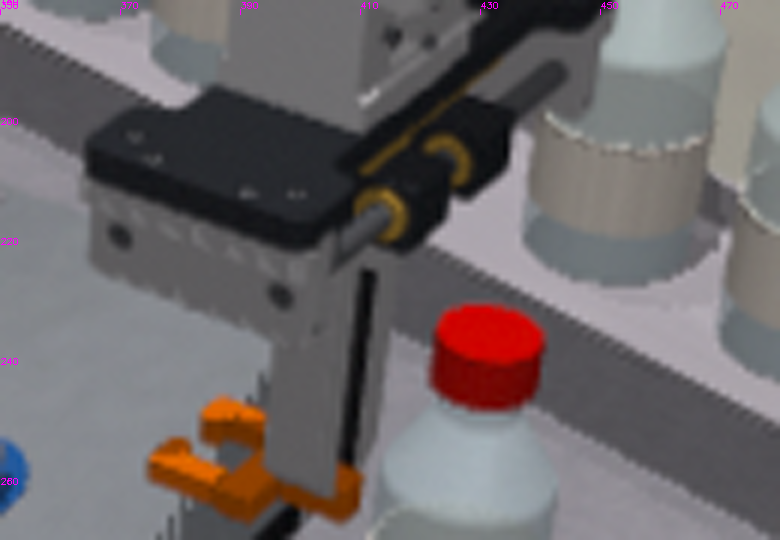

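```bash
python3 -m pendant '{"translation":[[0.06,0.01,0.06],[0.12,0.02,0.12],[0.18,0.03,0.18],[0.22,0.03,0.24],[0.254,0.03,0.277],[0.254,0.03,0.277],[0.254,0.03,0.277],[0.254,0.03,0.277],[0.254,0.058,0.277],[0.254,0.058,0.277],[0.254,0.058,0.277],[0.254,0.058,0.277],[0.254,0.058,0.277],[0.254,0.058,0.277]],"turn":[-0.04,-0.08,-0.12,-0.16,-0.2,-0.24,-0.28,-0.32,-0.36,-0.4,-0.44,-0.48,-0.501,-0.501]}'
python3 -c "
from h import *
goto(.6087,-.037,.11,102.8)"
```

```text
time_s: 8.5
ee_pos: [0.6074, -0.0366, 0.1796]
eef_rot: [-0.443, -0.553, 0.553, 0.439]
contact_force: [-0.4, -0.5, -1.2]
opening: 0.0114
now [ 0.6074 -0.0366  0.1796] yaw 102.8 tilt 0.27 t 8.5 open 0.0114 q [-0.17  0.34  1.48 -0.    1.32 -1.97] F [-0.4 -0.5 -1.2]
translation [-0.0006, 0.0928, -0.0014] turn 0.0001 rows>= 2.0
```

```bash
python3 -m pendant '{"translation":[[0,0.05,-0.001],[0,0.08,-0.001],[0,0.08,-0.001],[0,0.08,-0.001]],"turn":[0,0,0,0]}'
python3 -c "
from h import *
goto(.6087,-.037,.095,102.8)
crop('side',300,185,120,100,6,'s5.png');crop('top',310,165,90,90,6,'t5.png')"
```

```text
time_s: 8.9
ee_pos: [0.6084, -0.0366, 0.1197]
eef_rot: [-0.443, -0.552, 0.552, 0.44]
contact_force: [0.7, -0.7, -0.1]
opening: 0.0113
now [ 0.6084 -0.0366  0.1197] yaw 102.7 tilt 0.25 t 8.9 open 0.0113 q [-0.17  0.38  1.57 -0.    1.19 -1.96] F [ 0.7 -0.7 -0.1]
translation [-0.0004, 0.0329, -0.0002] turn -0.0005 rows>= 1.0
```

View pics/s5.png

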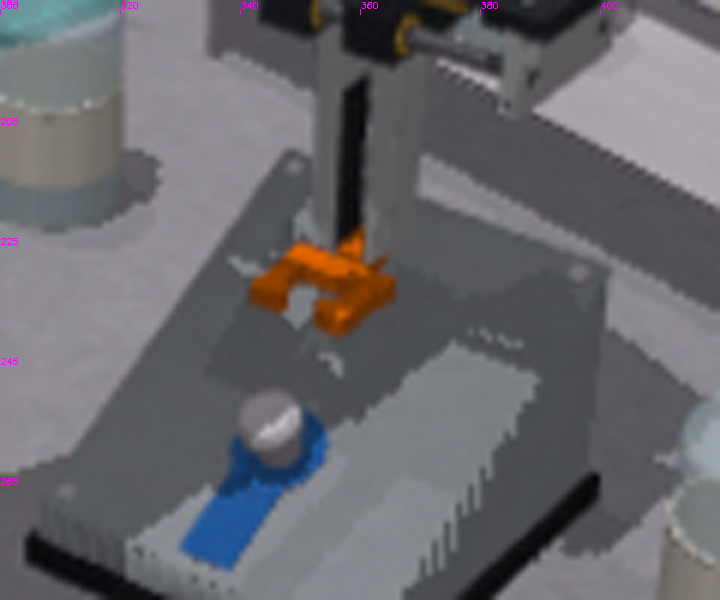

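View pics/t5.png

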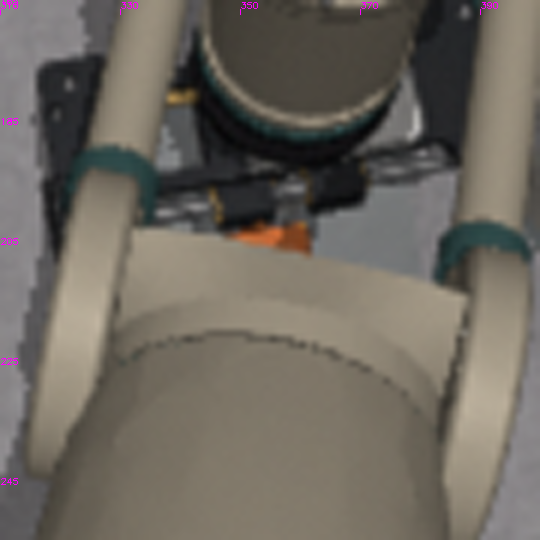

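Clip jaws at about (350,235) in the side view, aligned with the shaft and hovering level. I'm descending in small steps.

```bash
python3 -m pendant '{"translation":[[0,0.015,0],[0,0.022,0],[0,0.022,0],[0,0.022,0]],"turn":[0,0,0,0]}'; python3 -m pendant '{"translation":[[0,0.004,0],[0,0.008,0],[0,0.008,0]],"turn":[0,0,0]}'; python3 -c "
from h import *
goto(.6087,-.037,.095,102.8)"
```

```text
time_s: 9.4
ee_pos: [0.6095, -0.0369, 0.1045]
eef_rot: [0.444, 0.553, -0.552, -0.439]
contact_force: [-0.5, -0.4, -1.4]
opening: 0.0114
time_s: 9.7
ee_pos: [0.6098, -0.0369, 0.0988]
eef_rot: [0.444, 0.553, -0.552, -0.439]
contact_force: [1.2, 0.5, 2.7]
opening: 0.0112
now [ 0.6098 -0.0369  0.0988] yaw 102.7 tilt 0.43 t 9.7 open 0.0112 q [-0.17  0.4   1.59 -0.    1.14 -1.96] F [1.2 0.5 2.7]
translation [0.0003, 0.0051, 0.0014] turn -0.0003 rows>= 1.0
```

```bash
python3 -m pendant '{"translation":[[0,0.004,0],[0,0.006,0],[0,0.006,0]],"turn":[0,0,0]}'; python3 -c "
from h import *
goto(.6087,-.037,.093,102.8)
crop('side',320,195,70,60,10,'s6.png')"
```

```text
time_s: 10.0
ee_pos: [0.6098, -0.0369, 0.0969]
eef_rot: [0.444, 0.553, -0.552, -0.438]
contact_force: [-4.3, 0.9, 13.3]
opening: 0.0113
now [ 0.6098 -0.0369  0.0969] yaw 102.8 tilt 0.51 t 10.0 open 0.0113 q [-0.17  0.4   1.6  -0.    1.14 -1.96] F [-4.3  0.9 13.3]
translation [0.0002, 0.0052, 0.0014] turn -0.0003 rows>= 1.0
```

View pics/s6.png

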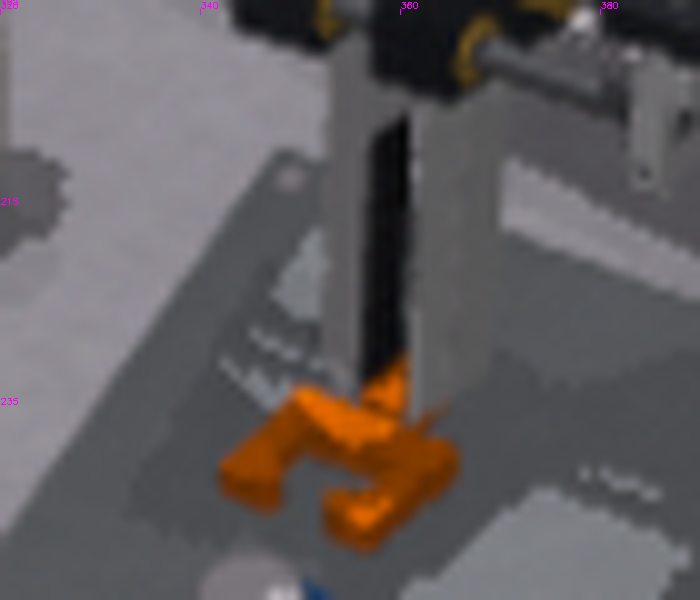

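```bash
python3 -m pendant '{"translation":[[0,0.003,0],[0,0.005,0],[0,0.005,0]],"turn":[0,0,0]}';python3 -m pendant '{"translation":[[0,0,0],[0,0,0],[0,0,0]],"turn":[0,0,0]}' -0.36; python3 -c "
from h import *
goto(.6087,-.037,.2,102.8)
crop('side',320,195,70,60,10,'s7.png')"
```

```text
time_s: 10.35
ee_pos: [0.6098, -0.037, 0.0962]
eef_rot: [0.445, 0.553, -0.552, -0.438]
contact_force: [-4.6, 1.1, 15.3]
opening: 0.0112
time_s: 10.65
ee_pos: [0.6097, -0.0369, 0.0958]
eef_rot: [0.445, 0.553, -0.552, -0.438]
contact_force: [-0.2, 0.4, -1.1]
opening: 0.0293
now [ 0.6097 -0.0369  0.0958] yaw 102.8 tilt 0.58 t 10.65 open 0.0293 q [-0.17  0.4   1.6  -0.    1.13 -1.96] F [-0.2  0.4 -1.1]
translation [-0.0007, -0.1389, 0.0002] turn -0.0002 rows>= 3.0
```

View pics/s7.png

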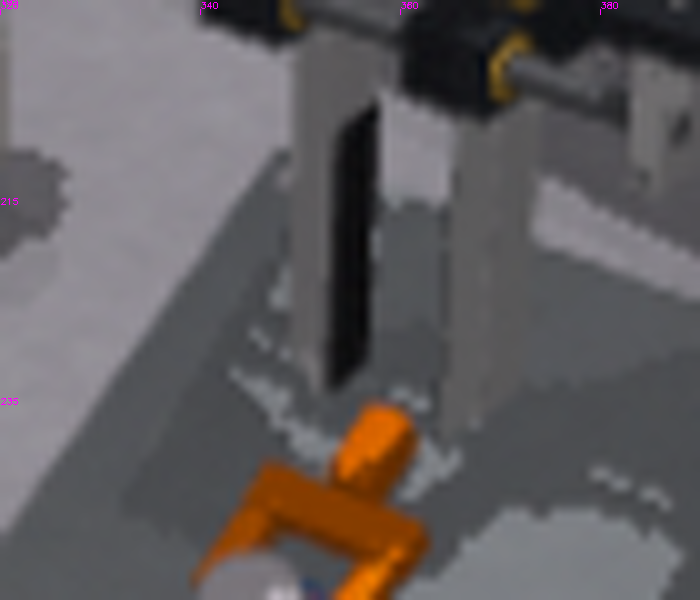

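```bash
python3 -m pendant '{"translation":[[0,-0.04,0],[0,-0.1,0],[0,-0.14,0],[0,-0.14,0]],"turn":[0,0,0,0]}'; python3 -c "
from h import *
goto(.4878,.2487,.2,-57.4)
crop('side',310,200,80,70,9,'s8.png')"
```

```text
time_s: 11.1
ee_pos: [0.6116, -0.0369, 0.2052]
eef_rot: [0.447, 0.555, -0.55, -0.435]
contact_force: [1.5, -0.3, -0.7]
opening: 0.0303
now [ 0.6116 -0.0369  0.2052] yaw 102.8 tilt 1.07 t 11.1 open 0.0303 q [-0.17  0.32  1.44 -0.    1.36 -1.97] F [ 1.5 -0.3 -0.7]
translation [0.4079, 0.0018, 0.0769] turn 0.8898 rows>= 19.0
```

View pics/s8.png

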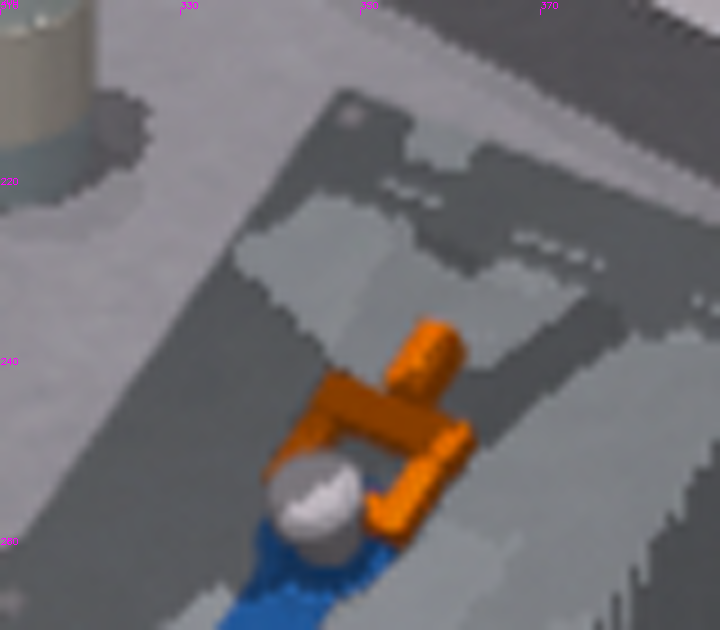

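```bash
python3 -m pendant '{"translation":[[0.408,0.002,0.077],[0.408,0.002,0.077],[0.408,0.002,0.077],[0.408,0.002,0.077],[0.408,0.002,0.077],[0.408,0.002,0.077],[0.408,0.002,0.077],[0.408,0.002,0.077],[0.408,0.002,0.077],[0.408,0.002,0.077],[0.408,0.002,0.077],[0.408,0.002,0.077],[0.408,0.002,0.077],[0.408,0.002,0.077],[0.408,0.002,0.077],[0.408,0.002,0.077],[0.408,0.002,0.077],[0.408,0.002,0.077],[0.408,0.002,0.077],[0.408,0.002,0.077]],"turn":[0.89,0.89,0.89,0.89,0.89,0.89,0.89,0.89,0.89,0.89,0.89,0.89,0.89,0.89,0.89,0.89,0.89,0.89,0.89,0.89]}'; python3 -c "
from h import *
goto(.4878,.2487,.12,-57.4)
crop('side',310,200,80,70,9,'s9.png');crop('top',325,185,60,60,10,'t9.png');crop('side',200,170,100,80,7,'s9f.png')"
```

```text
time_s: 13.15
ee_pos: [0.485, 0.2486, 0.1958]
eef_rot: [0.621, -0.336, 0.344, -0.62]
contact_force: [-0.4, 0.1, -0.4]
opening: 0.0301
now [0.485  0.2486 0.1958] yaw -57.4 tilt 0.64 t 13.15 open 0.0301 q [ 0.35  0.23  1.59 -0.01  1.31  1.36] F [-0.4  0.1 -0.4]
translation [0.0008, 0.101, 0.0028] turn -0.0001 rows>= 2.0
```

View pics/s9.png

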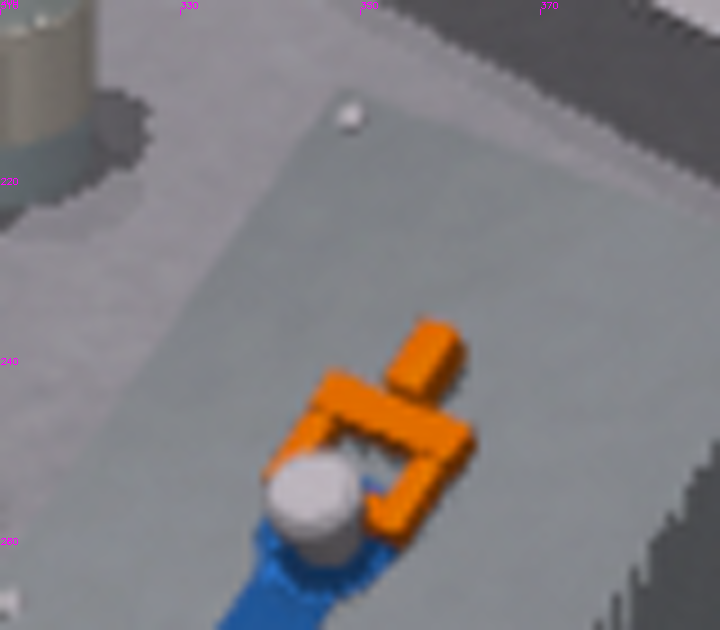

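View pics/t9.png

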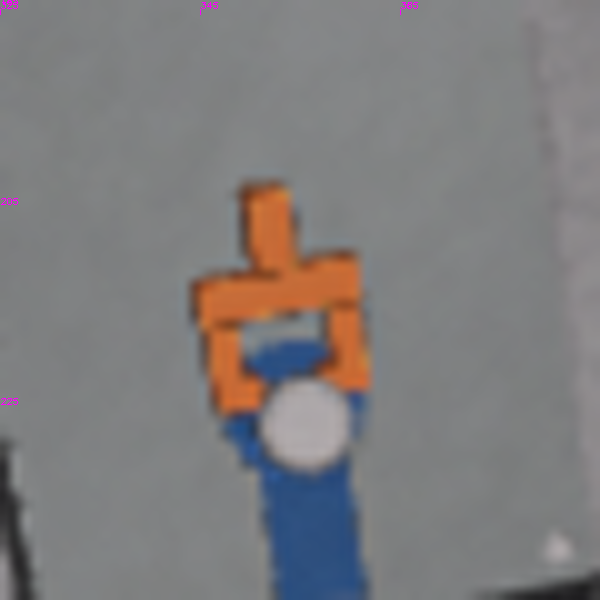

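View pics/s9f.png

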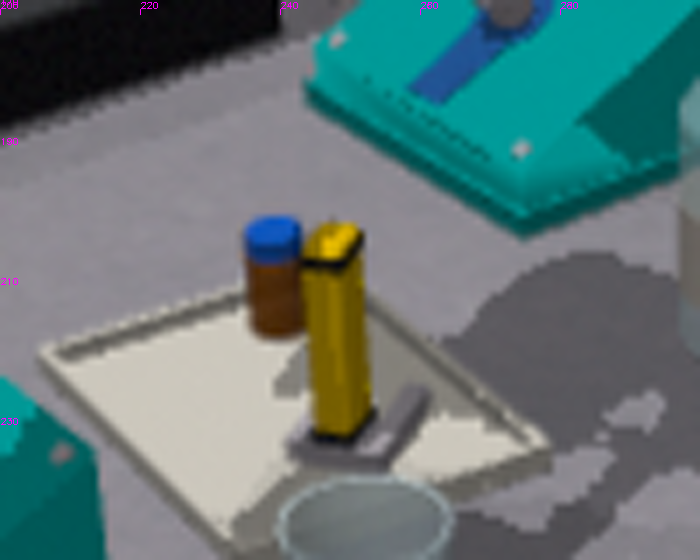

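```bash
cat > f3.py <<'E'
from h import *
t=read_camera("top");s=read_camera("side")
def deckpt(p,foot=np.array([.556,-.049,.0563]),psi=np.radians(12.8),th=np.radians(26)):
    u=np.array([np.cos(psi),np.sin(psi),0]);X=-(u*np.cos(th)+np.array([0,0,np.sin(th)]));Z=-u*np.sin(th)+np.array([0,0,np.cos(th)]);Y=np.cross(Z,X)
    return foot+np.array(p)/1e3@np.array([X,Y,Z])
E
cat > f3b.py <<'E'
from f3 import *
def run(obs,head):
    def f(q):
        c,s_=np.cos(q[2]),np.sin(q[2]);r=[]
        off=np.array([q[3],q[4]])  # image offset absorbs calibration, fixed by head
        for (cam,u,v,m,w) in obs: r.append(proj(cam,deckpt([q[0]+c*m[0]-s_*m[1],q[1]+s_*m[0]+c*m[1],m[2]]))[0]+off-[u,v])
        cam,u,v,m,w=head[0]; r.append(3*(proj(cam,deckpt(m))[0]+off-[u,v]))
        return np.concatenate(r)
    r=least_squares(f,[-18,0,0,0,0]);return r.x.round(3),r.fun.reshape(-1,2).round(1).tolist()
# y: downhill x, z up => y = to world -?; left image = world +y
print(deckpt([0,10,0])-deckpt([0,0,0]))
sg=np.sign((deckpt([0,10,0])-deckpt([0,0,0]))[1]) # +1 if y is image-left
L=[(240,187,(-44,6*sg,14)),(288,184,(-44,-6*sg,14)),(193,280,(-22,22*sg,10)),(358,252,(-22,-22*sg,10)),(220,414,(14.5,21*sg,10)),(370,390,(14.5,-21*sg,10))]
print(run(C(t,325,185,10,L),C(t,325,185,10,[(306,424,(0,0,24))])))
L=[(422,318,(-44,6*sg,14)),(462,335,(-44,-6*sg,14)),(332,370,(-22,22*sg,10)),(475,432,(-22,-22*sg,10))]
print(run(C(s,310,200,9,L),C(s,310,200,9,[(310,488,(0,0,24))])))
E
python3 f3b.py
```

```text
[ 0.00221548 -0.00975149  0.        ]
(array([-1.8005e+01, -1.3500e-01, -8.0000e-03, -1.1900e-01, -4.0200e-01]), [[0.3, 0.4], [0.0, -0.1], [-0.0, 0.1], [-0.1, -0.0], [-0.4, -0.0], [0.1, -0.4], [0.0, 0.0]])
(array([-1.707e+01, -2.460e-01, -7.000e-03,  2.880e-01, -1.233e+00]), [[0.2, 0.1], [0.1, -0.0], [-0.1, 0.1], [-0.1, -0.2], [-0.0, -0.0]])
```

The clip slid when released and now rests flat and square against the shaft, bore about -18 mm and centred. Next is the fork.

```bash
python3 -m pendant '{"translation":[[0.001,0.03,0.003],[0.001,0.07,0.003],[0.001,0.11,0.003],[0.001,0.15,0.003],[0.001,0.15,0.003],[0.001,0.15,0.003]],"turn":[0,0,0,0,0,0]}'; python3 -c "
from h import *
goto(.4878,.2487,.027,-57.4)
crop('side',200,170,100,80,7,'s10.png')"
```

```text
time_s: 14.0
ee_pos: [0.4895, 0.2489, 0.085]
eef_rot: [-0.62, 0.335, -0.344, 0.621]
contact_force: [1.0, 0.6, -0.1]
opening: 0.0296
now [0.4895 0.2489 0.085 ] yaw -57.3 tilt 0.73 t 14.0 open 0.0296 q [ 0.35  0.33  1.75 -0.01  1.05  1.36] F [ 1.   0.6 -0.1]
translation [-0.0019, 0.0773, -0.0026] turn 0.0005 rows>= 2.0
```

View pics/s10.png

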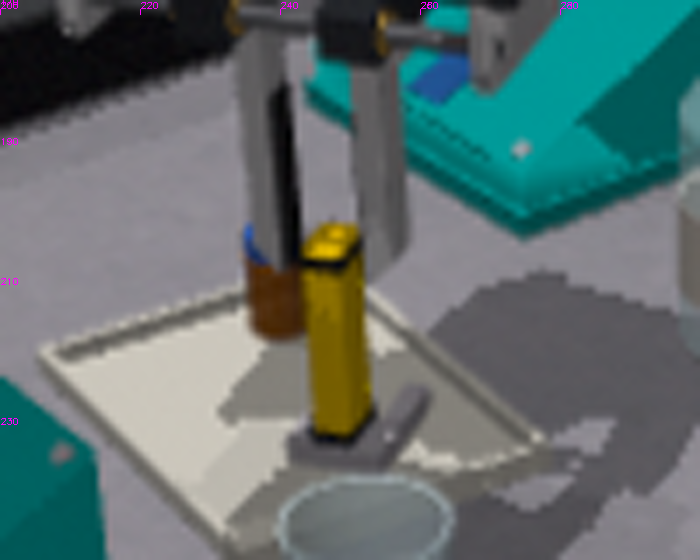

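```bash
python3 -c "
from h import *
c=read_camera('side')
for p in ([.4895,.2489,.085],[.4878,.2487,.085]):
  for k in (-.015,0,.015):
    q=np.array(p)+k*np.array([.54,-.84,0]);print(((proj(c,q)[0]-[200,170])*7).round(0))
"
```

```text
[295. 267.]
[333. 274.]
[371. 280.]
[291. 269.]
[329. 275.]
[367. 282.]
```

```bash
python3 -m pendant '{"translation":[[-0.002,0.03,-0.002],[-0.002,0.06,-0.002],[-0.002,0.077,-0.002],[-0.002,0.077,-0.002],[-0.002,0.077,-0.002]],"turn":[0,0,0,0,0]}'; python3 -m pendant '{"translation":[[0,0,0],[0,0,0],[0,0,0],[0,0,0]],"turn":[0,0,0,0]}' -1;python3 -m pendant '{"translation":[[0,-0.03,0],[0,-0.08,0],[0,-0.14,0],[0,-0.2,0],[0,-0.24,0],[0,-0.24,0]],"turn":[0,0,0,0,0,0]}'; python3 -c "
from h import *
goto(.6337,-.0313,.2,102.8)
crop('side',200,110,110,90,7,'s11.png')"
```

```text
time_s: 14.6
ee_pos: [0.4904, 0.2499, 0.0297]
eef_rot: [-0.619, 0.333, -0.345, 0.622]
contact_force: [-0.3, 0.7, -0.3]
opening: 0.0304
time_s: 15.0
ee_pos: [0.4912, 0.2507, 0.0309]
eef_rot: [-0.618, 0.333, -0.345, 0.623]
contact_force: [-2.1, 1.1, 5.8]
opening: 0.0159
time_s: 15.6
ee_pos: [0.4905, 0.2519, 0.2156]
eef_rot: [-0.615, 0.331, -0.348, 0.625]
contact_force: [0.7, 0.1, -1.3]
opening: 0.0159
now [0.4905 0.2519 0.2156] yaw -57.3 tilt 1.59 t 15.6 open 0.0159 q [ 0.35  0.22  1.56 -0.01  1.34  1.36] F [ 0.7  0.1 -1.3]
translation [0.4206, 0.0257, -0.0436] turn -0.8897 rows>= 19.0
```

View pics/s11.png

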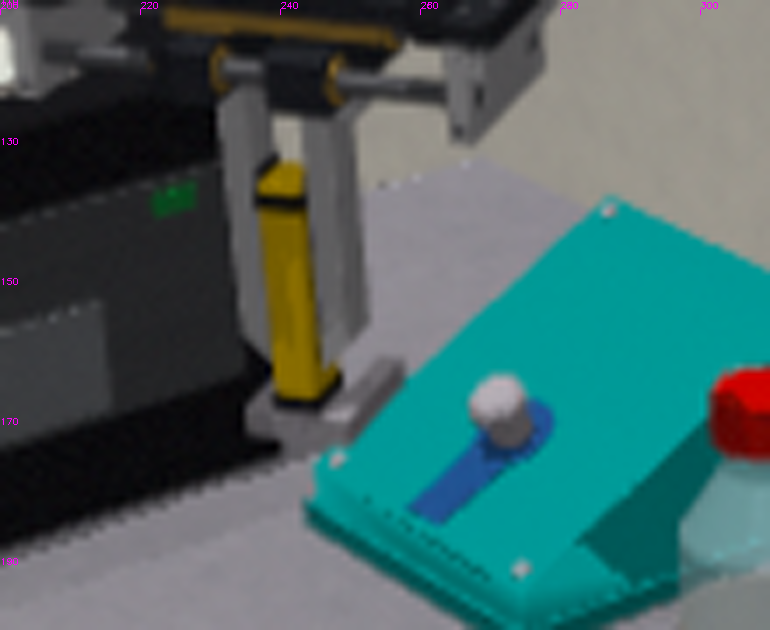

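```bash
python3 -m pendant '{"translation":[[0.42,0.003,-0.044],[0.42,0.003,-0.044],[0.42,0.003,-0.044],[0.42,0.003,-0.044],[0.42,0.003,-0.044],[0.42,0.003,-0.044],[0.42,0.003,-0.044],[0.42,0.003,-0.044],[0.42,0.003,-0.044],[0.42,0.003,-0.044],[0.42,0.003,-0.044],[0.42,0.003,-0.044],[0.42,0.003,-0.044],[0.42,0.003,-0.044],[0.42,0.003,-0.044],[0.42,0.003,-0.044],[0.42,0.003,-0.044],[0.42,0.003,-0.044],[0.42,0.003,-0.044],[0.42,0.003,-0.044]],"turn":[-0.89,-0.89,-0.89,-0.89,-0.89,-0.89,-0.89,-0.89,-0.89,-0.89,-0.89,-0.89,-0.89,-0.89,-0.89,-0.89,-0.89,-0.89,-0.89,-0.89]}'; python3 -c "
from h import *
goto(.6337,-.0313,.14,102.8)
print(R.from_quat(get_obs()['eef_rot']).as_matrix().round(3))
crop('side',310,130,110,100,7,'s12.png')"
```

```text
time_s: 17.65
ee_pos: [0.6295, -0.0317, 0.2105]
eef_rot: [0.446, 0.556, -0.549, -0.436]
contact_force: [-0.3, 0.2, -2.3]
opening: 0.0161
now [ 0.6295 -0.0317  0.2105] yaw 102.8 tilt 0.97 t 17.65 open 0.0161 q [-0.16  0.35  1.39  0.    1.39 -1.96] F [-0.3  0.2 -2.3]
translation [-0.0004, 0.0941, -0.0041] turn 0.0002 rows>= 2.0
[[-0.222  0.017 -0.975]
 [ 0.975 -0.    -0.222]
 [-0.004 -1.    -0.016]]
```

View pics/s12.png

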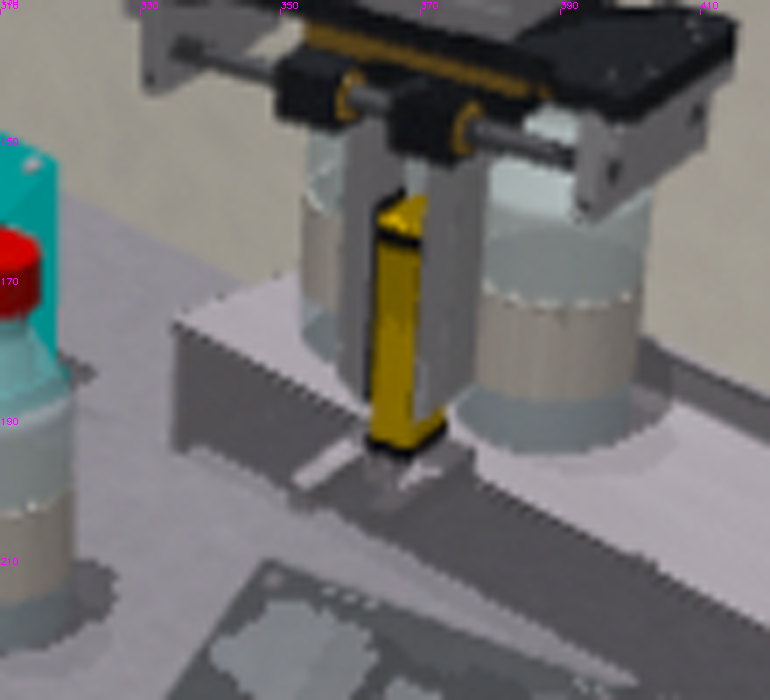

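```bash
python3 -m pendant '{"translation":[[0,0.04,-0.004],[0,0.08,-0.004],[0,0.094,-0.004],[0,0.094,-0.004],[0,0.094,-0.004]],"turn":[0,0,0,0,0]}'; python3 -c "
from h import *
goto(.6337,-.0313,.13,102.8)
crop('side',310,180,90,80,8,'s13.png')"
```

```text
time_s: 18.2
ee_pos: [0.6344, -0.0311, 0.141]
eef_rot: [0.447, 0.556, -0.548, -0.437]
contact_force: [-0.1, 0.1, -0.7]
opening: 0.0158
now [ 0.6344 -0.0311  0.141 ] yaw 102.6 tilt 1.06 t 18.2 open 0.0158 q [-0.16  0.39  1.49  0.    1.24 -1.95] F [-0.1  0.1 -0.7]
translation [0.0, 0.0147, 0.0012] turn -0.0009 rows>= 1.0
```

View pics/s13.png

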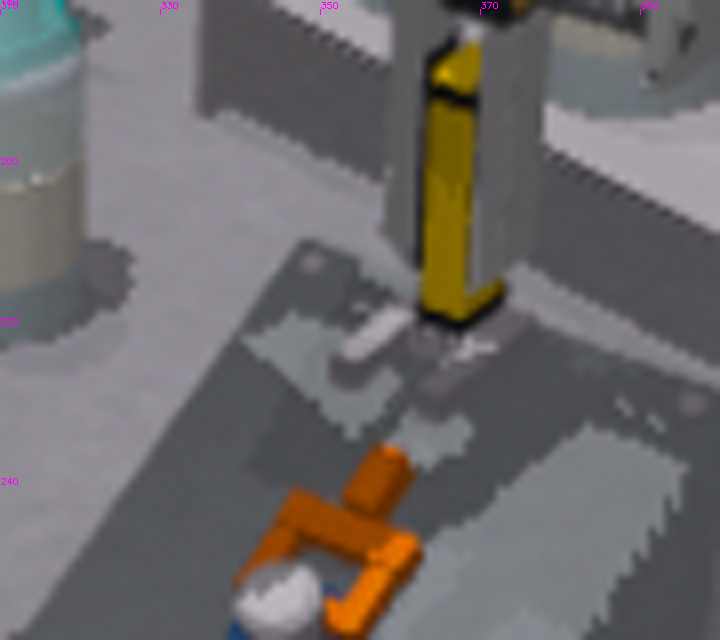

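```bash
python3 -m pendant '{"translation":[[0,0.009,0],[0,0.018,0.001],[0,0.018,0.001]],"turn":[0,0,0]}'; python3 -m pendant '{"translation":[[0,0.004,0.001],[0,0.006,0.002],[0,0.006,0.002]],"turn":[0,0,0]}'; python3 -c "
from h import *
goto(.6337,-.0313,.12,102.8)"
```

```text
time_s: 18.55
ee_pos: [0.6353, -0.0316, 0.1294]
eef_rot: [0.449, 0.557, -0.547, -0.435]
contact_force: [0.2, -0.1, 1.1]
opening: 0.016
time_s: 18.85
ee_pos: [0.6353, -0.0316, 0.1291]
eef_rot: [0.45, 0.558, -0.546, -0.434]
contact_force: [-2.8, 0.9, 15.8]
opening: 0.016
now [ 0.6353 -0.0316  0.1291] yaw 102.6 tilt 1.63 t 18.85 open 0.016 q [-0.16  0.4   1.51  0.    1.2  -1.95] F [-2.8  0.9 15.8]
translation [0.001, 0.012, 0.0024] turn -0.001 rows>= 1.0
```

```bash
python3 -m pendant '{"translation":[[0,0.007,0.004],[0,0.012,0.01],[0,0.016,0.016],[0,0.016,0.016]],"turn":[0,0,0,0]}'; python3 -c "
from h import *
goto(.6337,-.0313,.12,102.8)
crop('side',310,180,90,80,8,'s14.png')"
```

```text
time_s: 19.25
ee_pos: [0.6293, -0.033, 0.1246]
eef_rot: [0.454, 0.562, -0.542, -0.43]
contact_force: [-1.8, 3.5, 24.9]
opening: 0.0161
now [ 0.6293 -0.033   0.1246] yaw 102.6 tilt 2.57 t 19.25 open 0.0161 q [-0.17  0.39  1.55  0.01  1.16 -1.96] F [-1.8  3.5 24.9]
translation [0.0009, 0.0064, -0.0059] turn -0.0012 rows>= 1.0
```

View pics/s14.png

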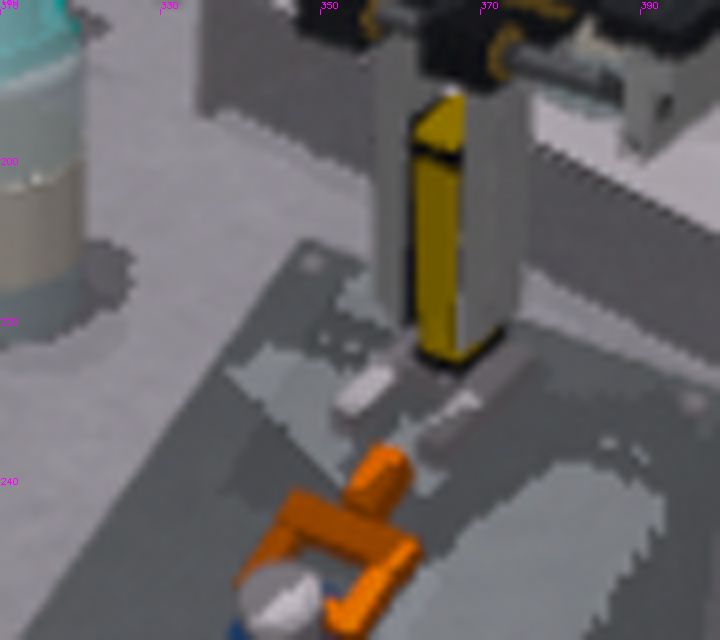

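```bash
python3 -m pendant '{"translation":[[0,0,0],[0,0,0]],"turn":[0,0]}'; python3 -c "
from h import *
goto(.6337,-.0313,.12,102.8)
print(R.from_quat(get_obs()['eef_rot']).as_matrix().round(3)[:,1])"
```

```text
time_s: 19.5
ee_pos: [0.63, -0.033, 0.1259]
eef_rot: [0.455, 0.562, -0.541, -0.429]
contact_force: [0.2, -0.3, -2.0]
opening: 0.0158
now [ 0.63   -0.033   0.1259] yaw 102.6 tilt 2.71 t 19.5 open 0.0158 q [-0.17  0.38  1.55  0.01  1.16 -1.96] F [ 0.2 -0.3 -2. ]
translation [0.0012, 0.0081, -0.005] turn -0.0012 rows>= 1.0
[ 0.047 -0.    -0.999]
```

```bash
python3 -m pendant '{"translation":[[0,0,0],[0,0,0],[0,0,0],[0,0,0]],"turn":[0,0,0,0]}' -0.45; python3 -c "
from h import *
goto(.6337,-.0313,.12,102.8)
crop('side',310,180,90,80,8,'s15.png')"
```

```text
time_s: 19.9
ee_pos: [0.6297, -0.0331, 0.1252]
eef_rot: [0.455, 0.562, -0.541, -0.429]
contact_force: [0.4, -0.4, 0.2]
opening: 0.0257
now [ 0.6297 -0.0331  0.1252] yaw 102.6 tilt 2.64 t 19.9 open 0.0257 q [-0.17  0.38  1.55  0.01  1.16 -1.96] F [ 0.4 -0.4  0.2]
translation [0.0013, 0.0072, -0.0054] turn -0.0012 rows>= 1.0
```

View pics/s15.png

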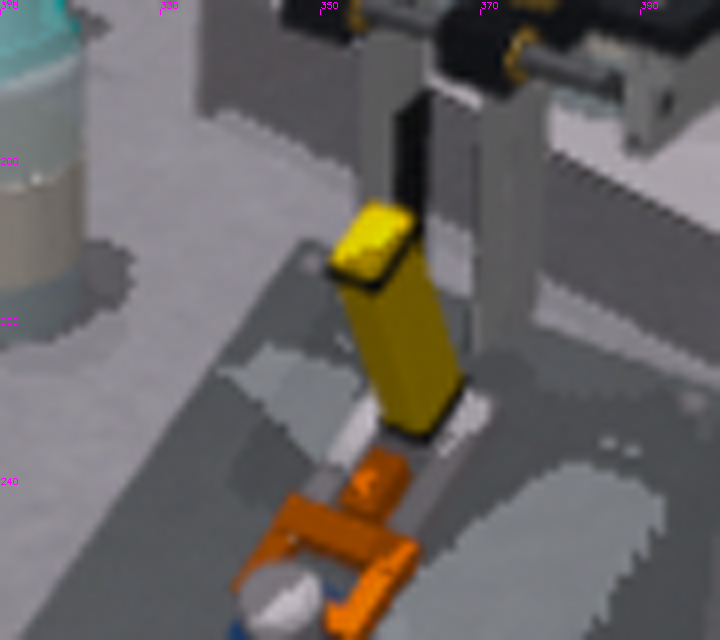

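The fork dropped flat onto the deck with its prongs straddling the tab. I'll work out where the tilted handle is so I can regrip it.

```bash
python3 - <<'E'
from f3 import *
P=[(372,205,(-12,8)),(415,222,(-12,-8))]
# handle-top centre & base
obs=C(s,310,180,8,[(374,243,94)])
f=lambda q:proj(s,deckpt([q[0],q[1],94]))[0]+[.288,-1.233]-[obs[0][1],obs[0][2]]
r=least_squares(f,[-80,0]);print(r.x)
a=r.x[0]
for A in (a,-80,-84):
  g=deckpt([A,0,42]);print(A,"grasp",g.round(4),"TCP",(g-[0,0,.019]).round(4))
E
python3 -c "
from h import *
goto(.6337,-.0313,.12,102.8)"
```

```text
[-77.60328874   1.94383622]
-77.60328874356044 grasp [ 0.6061 -0.0376  0.1281] TCP [ 0.6061 -0.0376  0.1091]
-80 grasp [ 0.6082 -0.0371  0.1291] TCP [ 0.6082 -0.0371  0.1101]
-84 grasp [ 0.6117 -0.0364  0.1309] TCP [ 0.6117 -0.0364  0.1119]
now [ 0.6299 -0.033   0.1256] yaw 102.6 tilt 2.68 t 20.05 open 0.0257 q [-0.17  0.38  1.55  0.01  1.16 -1.96] F [ 0.7 -0.4  0.2]
translation [0.0013, 0.0077, -0.0051] turn -0.0012 rows>= 1.0
```

```bash
python3 -c "
from h import *
goto(.6098,-.038,.106,102.8)"; 
```

```text
now [ 0.6299 -0.033   0.1256] yaw 102.6 tilt 2.68 t 20.05 open 0.0257 q [-0.17  0.38  1.55  0.01  1.16 -1.96] F [ 0.7 -0.4  0.2]
translation [-0.0003, 0.0248, 0.0288] turn -0.0012 rows>= 1.0
```

```bash
python3 -m pendant '{"translation":[[0,0,0.012],[0,0.005,0.028],[0,0.015,0.029],[0,0.025,0.029],[0,0.025,0.029]],"turn":[0,0,0,0,0]}'; python3 -m pendant '{"translation":[[0,0,0],[0,0,0],[0,0,0],[0,0,0],[0,0,0]],"turn":[0,0,0,0,0]}' -1; python3 -c "
from h import *
goto(.6098,-.038,.106,102.8)
crop('side',310,180,90,80,8,'s16.png')"
```

```text
time_s: 20.55
ee_pos: [0.6089, -0.0377, 0.1045]
eef_rot: [0.454, 0.562, -0.542, -0.43]
contact_force: [-0.4, 0.3, -0.6]
opening: 0.0258
time_s: 21.05
ee_pos: [0.6091, -0.0376, 0.1044]
eef_rot: [0.454, 0.562, -0.542, -0.43]
contact_force: [0.2, -0.6, -2.1]
opening: 0.0162
now [ 0.6091 -0.0376  0.1044] yaw 102.6 tilt 2.57 t 21.05 open 0.0162 q [-0.18  0.37  1.62  0.01  1.1  -1.98] F [ 0.2 -0.6 -2.1]
translation [-0.0007, -0.0021, -0.0009] turn -0.0013 rows>= 1.0
```

View pics/s16.png

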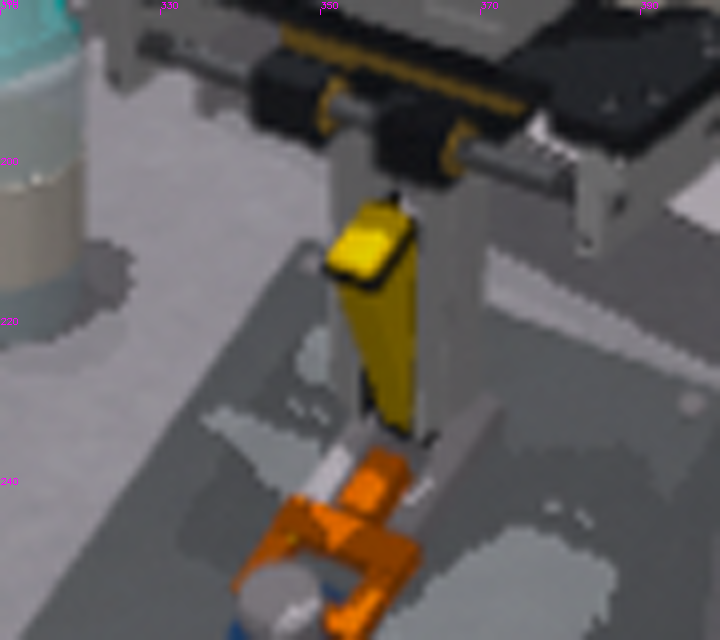

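```bash
python3 -m pendant '{"translation":[[0,0.002,0.004],[0,0.004,0.008],[0,0.006,0.012],[0,0.008,0.016],[0,0.01,0.02],[0,0.012,0.024],[0,0.012,0.024]],"turn":[0,0,0,0,0,0,0]}'; python3 -c "
from h import *
goto(.6098,-.038,.106,102.8)
crop('side',310,180,90,80,8,'s17.png')"
```

```text
time_s: 21.8
ee_pos: [0.5937, -0.0417, 0.0966]
eef_rot: [0.456, 0.563, -0.54, -0.428]
contact_force: [2.2, 0.4, 7.8]
opening: 0.0158
now [ 0.5937 -0.0417  0.0966] yaw 102.6 tilt 2.87 t 21.8 open 0.0158 q [-0.19  0.36  1.67  0.01  1.06 -1.99] F [2.2 0.4 7.8]
translation [-0.0, -0.0115, -0.0226] turn -0.0014 rows>= 1.0
```

View pics/s17.png

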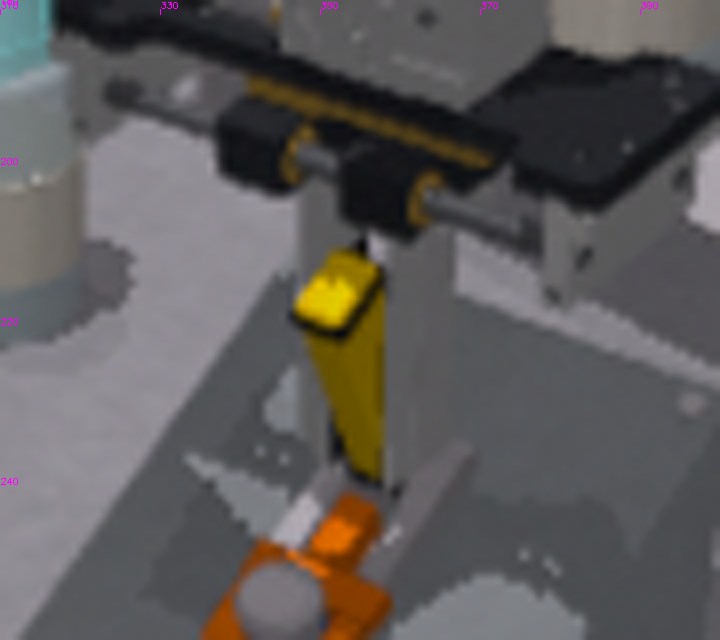

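The clip moved onto the neck. I'll push a bit further to seat it fully.

```bash
python3 -m pendant '{"translation":[[0,0.002,0.003],[0,0.004,0.006],[0,0.005,0.01],[0,0.006,0.012],[0,0.006,0.012]],"turn":[0,0,0,0,0]}'; python3 -c "
from h import *
goto(.6098,-.038,.106,102.8)
crop('side',310,200,80,70,9,'s18.png')"
```

```text
time_s: 22.35
ee_pos: [0.593, -0.042, 0.0968]
eef_rot: [0.461, 0.567, -0.535, -0.424]
contact_force: [6.9, 6.3, 15.4]
opening: 0.0159
now [ 0.593  -0.042   0.0968] yaw 102.4 tilt 3.93 t 22.35 open 0.0159 q [-0.2   0.35  1.69  0.02  1.04 -2.  ] F [ 6.9  6.3 15.4]
translation [0.0003, -0.0106, -0.0238] turn -0.0021 rows>= 1.0
```

View pics/s18.png

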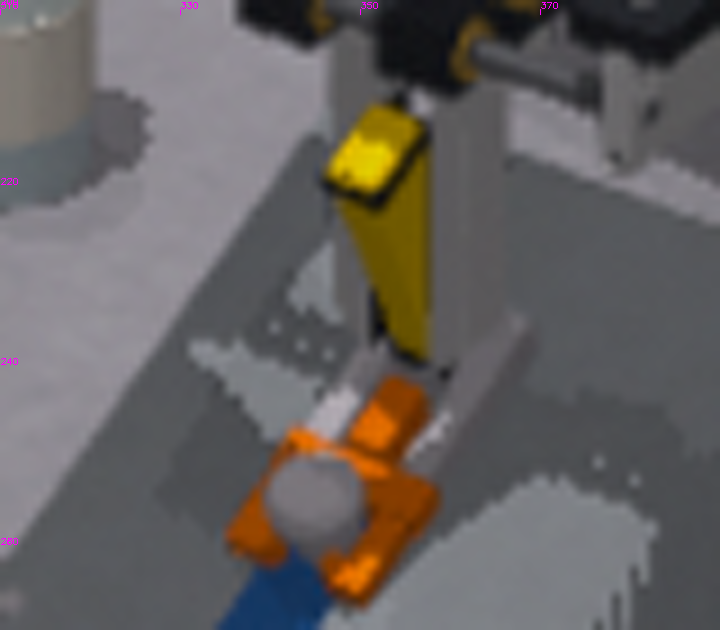

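```bash
cat > f4.py <<'E'
import f3b
from f3b import *
sg=-1
for L in ([(288,432,(-22,22*sg,10)),(440,492,(-22,-22*sg,10)),(431,405,(-44,-6*sg,14)),(392,378,(-44,6*sg,14))],):
    print("NOW",run(C(s,310,200,9,L),C(s,310,200,9,[(312,500,(0,0,24))])))
E
python3 f4.py | grep NOW
```

```text
NOW (array([ 0.339, -1.283, -0.022,  0.508,  0.099]), [[0.9, 0.1], [-0.3, 0.3], [-0.3, -0.8], [-0.3, 0.4], [-0.0, -0.0]])
```

Home to within measurement error (about 0.3 mm along the deck). I'm backing the fork off, then lifting it.

```bash
python3 -m pendant '{"translation":[[0,-0.002,-0.005],[0,-0.005,-0.01],[0,-0.03,-0.012],[0,-0.08,-0.012],[0,-0.13,-0.01],[0,-0.17,-0.01],[0,-0.17,-0.01]],"turn":[0,0,0,0,0,0,0]}'; python3 -c "
from h import *
goto(.4878,.2487,.22,-57.4)
print(R.from_quat(get_obs()['eef_rot']).as_matrix().round(3)[:,1])
crop('side',300,120,110,150,4,'s19.png')"
```

```text
time_s: 23.2
ee_pos: [0.5927, -0.0415, 0.2277]
eef_rot: [0.463, 0.567, -0.534, -0.423]
contact_force: [0.8, -0.6, -2.0]
opening: 0.0159
now [ 0.5927 -0.0415  0.2277] yaw 102.4 tilt 4.19 t 23.2 open 0.0159 q [-0.2   0.25  1.49  0.02  1.33 -1.99] F [ 0.8 -0.6 -2. ]
translation [0.4081, 0.0004, 0.0536] turn 0.8879 rows>= 19.0
[ 0.073  0.001 -0.997]
```

View pics/s19.png

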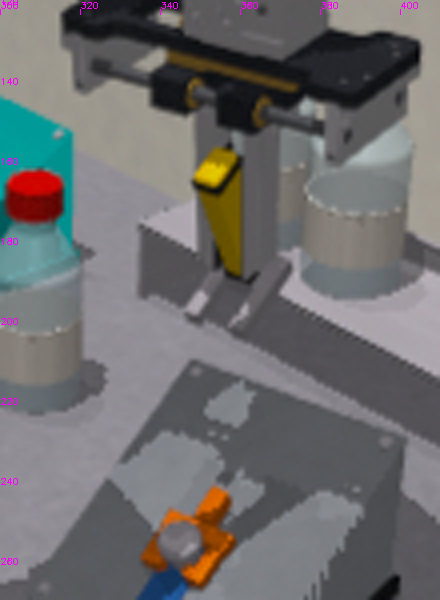

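```bash
python3 -m pendant '{"translation":[[0.408,0,0.054],[0.408,0,0.054],[0.408,0,0.054],[0.408,0,0.054],[0.408,0,0.054],[0.408,0,0.054],[0.408,0,0.054],[0.408,0,0.054],[0.408,0,0.054],[0.408,0,0.054],[0.408,0,0.054],[0.408,0,0.054],[0.408,0,0.054],[0.408,0,0.054],[0.408,0,0.054],[0.408,0,0.054],[0.408,0,0.054],[0.408,0,0.054],[0.408,0,0.054],[0.408,0,0.054]],"turn":[0.888,0.888,0.888,0.888,0.888,0.888,0.888,0.888,0.888,0.888,0.888,0.888,0.888,0.888,0.888,0.888,0.888,0.888,0.888,0.888]}'; python3 -c "
from h import *
goto(.4838,.2467,.08,-57.4)
crop('side',200,110,100,140,5,'s20.png')
crop('top',325,185,60,60,10,'t20.png')"
```

```text
time_s: 25.25
ee_pos: [0.4844, 0.2479, 0.215]
eef_rot: [-0.609, 0.32, -0.359, 0.63]
contact_force: [-0.5, 0.2, -1.5]
opening: 0.016
now [0.4844 0.2479 0.215 ] yaw -57.5 tilt 3.6 t 25.25 open 0.016 q [ 0.36  0.19  1.6  -0.02  1.29  1.37] F [-0.5  0.2 -1.5]
translation [-0.0053, 0.1797, -0.011] turn -0.0005 rows>= 3.0
```

View pics/s20.png

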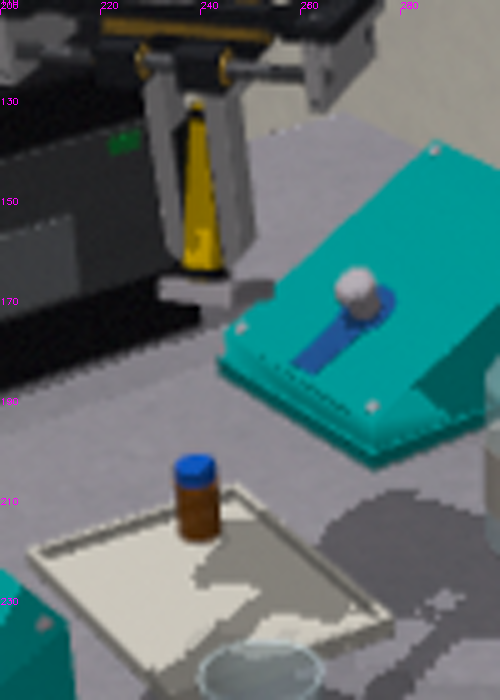

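View pics/t20.png

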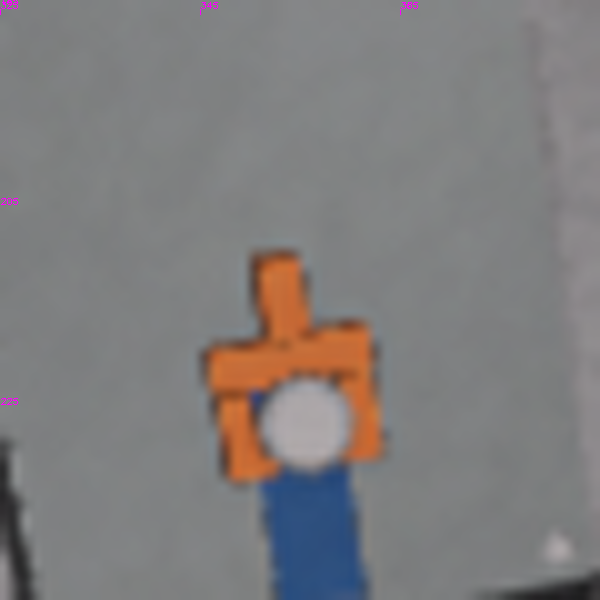

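```bash
python3 - <<'E' | tail -1
from f3b import *
sg=-1
L=[(252,256,(-44,6*sg,14)),(300,253,(-44,-6*sg,14)),(205,350,(-22,22*sg,10)),(368,322,(-22,-22*sg,10)),(230,482,(14.5,21*sg,10)),(384,458,(14.5,-21*sg,10))]
print(run(C(t,325,185,10,L),C(t,325,185,10,[(306,424,(0,0,24))])))
E
```

```text
(array([ 0.905,  0.214, -0.007, -0.119, -0.401]), [[0.3, 0.5], [0.0, 0.0], [-0.0, -0.0], [-0.0, -0.1], [-0.2, -0.0], [-0.2, -0.4], [0.0, 0.0]])
```

```bash
python3 -m pendant '{"translation":[[-0.002,0.05,-0.003],[-0.004,0.1,-0.006],[-0.005,0.15,-0.009],[-0.006,0.19,-0.011],[-0.006,0.215,-0.012],[-0.006,0.222,-0.013],[-0.006,0.222,-0.013]],"turn":[0,0,0,0,0,0,0]}'; python3 -c "
from h import *
goto(.4838,.2467,.036,-57.4)
crop('side',200,160,100,90,7,'s21.png')"
```

```text
time_s: 26.15
ee_pos: [0.4855, 0.247, 0.0495]
eef_rot: [-0.609, 0.318, -0.359, 0.631]
contact_force: [0.2, -0.2, -1.0]
opening: 0.0159
now [0.4855 0.247  0.0495] yaw -57.3 tilt 3.71 t 26.15 open 0.0159 q [ 0.36  0.34  1.85 -0.03  0.9   1.38] F [ 0.2 -0.2 -1. ]
translation [-0.0016, 0.0178, -0.0031] turn 0.0006 rows>= 1.0
```

View pics/s21.png

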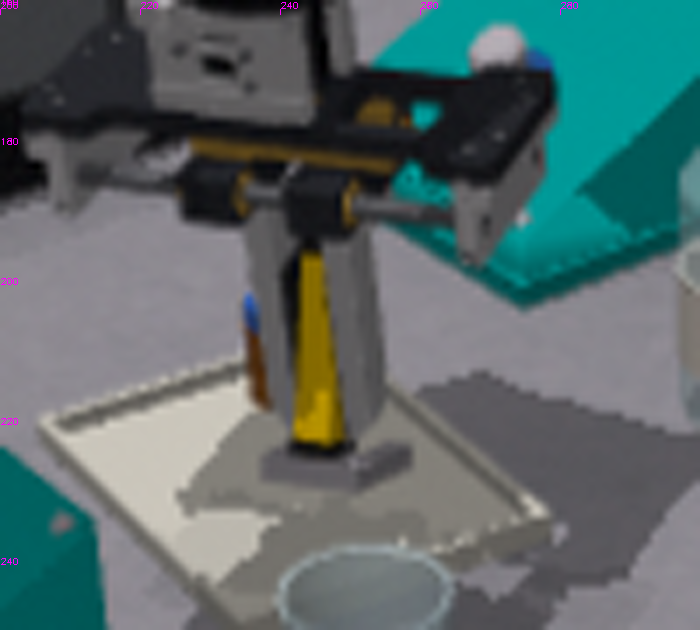

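```bash
python3 -m pendant '{"translation":[[-0.001,0.008,-0.002],[-0.001,0.015,-0.002],[-0.001,0.018,-0.002],[-0.001,0.022,-0.002],[-0.001,0.026,-0.002],[-0.001,0.03,-0.002],[-0.001,0.03,-0.002]],"turn":[0,0,0,0,0,0,0]}'; python3 -c "
from h import *
goto(.4838,.2467,.026,-57.4)
crop('side',200,160,100,90,7,'s22.png')"
```

```text
time_s: 26.9
ee_pos: [0.4864, 0.2473, 0.0318]
eef_rot: [-0.608, 0.317, -0.36, 0.632]
contact_force: [-8.7, -3.8, 26.4]
opening: 0.0162
now [0.4864 0.2473 0.0318] yaw -57.3 tilt 3.94 t 26.9 open 0.0162 q [ 0.36  0.36  1.87 -0.03  0.85  1.38] F [-8.7 -3.8 26.4]
translation [-0.0015, 0.0075, -0.0038] turn 0.0006 rows>= 1.0
```

View pics/s22.png

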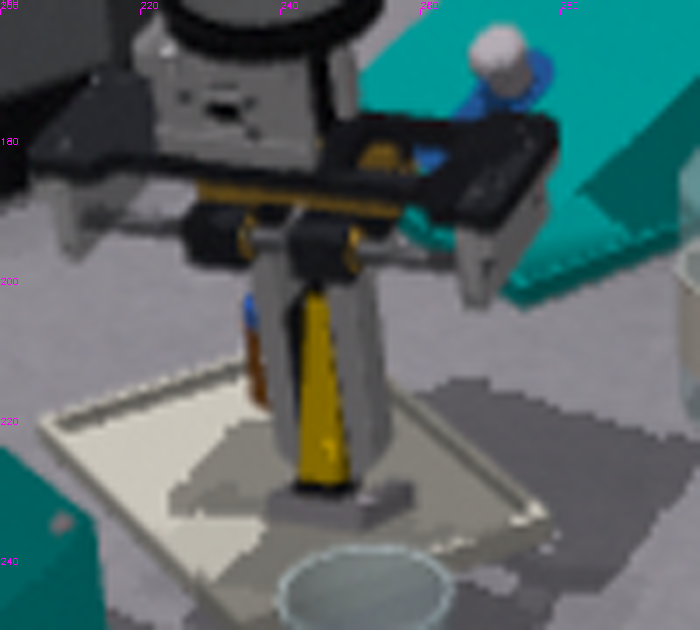

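```bash
python3 -m pendant '{"translation":[[0,0.006,-0.004],[0,0.01,-0.008],[0,0.013,-0.012],[0,0.016,-0.018],[0,0.016,-0.024],[0,0.016,-0.024]],"turn":[0,0,0,0,0,0]}'; python3 -c "
from h import *
goto(.4838,.2467,.026,-57.4)
crop('side',200,160,100,90,7,'s23.png')"
```

```text
time_s: 27.55
ee_pos: [0.4781, 0.2411, 0.0232]
eef_rot: [-0.603, 0.315, -0.363, 0.637]
contact_force: [0.3, 3.9, 14.7]
opening: 0.0161
now [0.4781 0.2411 0.0232] yaw -57.4 tilt 4.76 t 27.55 open 0.0161 q [ 0.35  0.35  1.92 -0.03  0.79  1.37] F [ 0.3  3.9 14.7]
translation [-0.0021, -0.003, 0.0107] turn 0.0001 rows>= 1.0
```

View pics/s23.png

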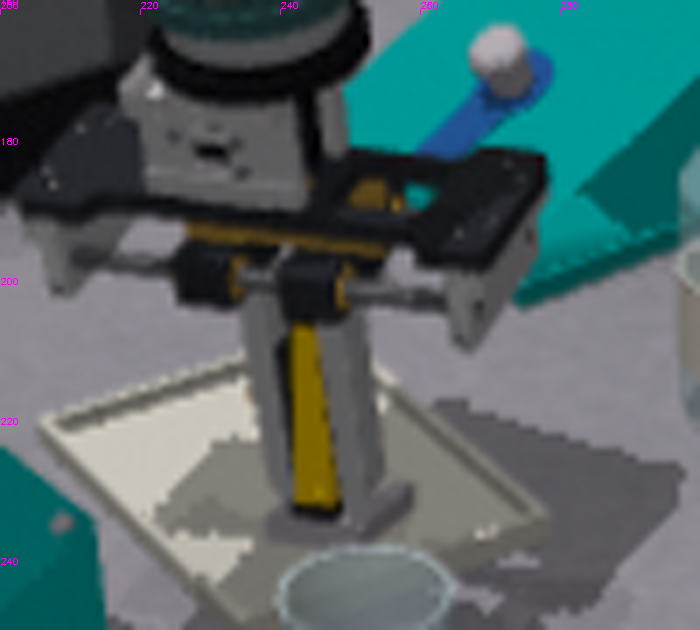

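```bash
python3 -m pendant '{"translation":[[0,0,0],[0,0,0]],"turn":[0,0]}';python3 -m pendant '{"translation":[[0,0,0],[0,0,0],[0,0,0],[0,0,0]],"turn":[0,0,0,0]}' -0.45; python3 -c "
from h import *
goto(.4781,.2411,.2,-57.4)
crop('side',200,160,100,90,7,'s24.png')"
```

```text
time_s: 27.8
ee_pos: [0.479, 0.2414, 0.024]
eef_rot: [-0.603, 0.314, -0.363, 0.637]
contact_force: [-0.8, -0.1, -1.8]
opening: 0.0158
time_s: 28.2
ee_pos: [0.4787, 0.2412, 0.0236]
eef_rot: [-0.603, 0.314, -0.363, 0.637]
contact_force: [0.4, 0.7, -0.5]
opening: 0.0256
now [0.4787 0.2412 0.0236] yaw -57.4 tilt 4.82 t 28.2 open 0.0256 q [ 0.35  0.35  1.92 -0.03  0.8   1.37] F [ 0.4  0.7 -0.5]
translation [0.0085, -0.2344, 0.0169] turn 0.0001 rows>= 4.0
```

View pics/s24.png

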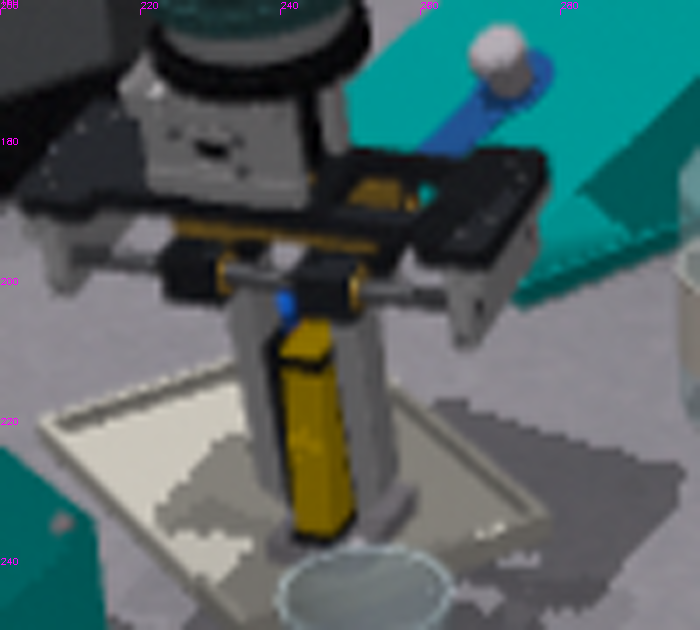

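```bash
python3 -m pendant '{"translation":[[0,0,0],[0.001,-0.03,0.002],[0.003,-0.08,0.006],[0.005,-0.14,0.01],[0.007,-0.19,0.014],[0.0085,-0.234,0.017],[0.0085,-0.234,0.017]],"turn":[0,0,0,0,0,0,0]}' -0.25; python3 -c "
from h import *
goto(.2,.45,.25,-57.4)
crop('side',200,160,100,90,7,'s25.png');crop('top',190,215,80,65,8,'t25.png')"
```

```text
time_s: 28.95
ee_pos: [0.4813, 0.2424, 0.205]
eef_rot: [-0.6, 0.312, -0.366, 0.64]
contact_force: [0.4, 0.2, 0.7]
opening: 0.0352
now [0.4813 0.2424 0.205 ] yaw -57.4 tilt 5.42 t 28.95 open 0.0352 q [ 0.35  0.17  1.65 -0.02  1.23  1.36] F [0.4 0.2 0.7]
translation [-0.4326, -0.0912, -0.1596] turn 0.0 rows>= 8.0
```

View pics/s25.png

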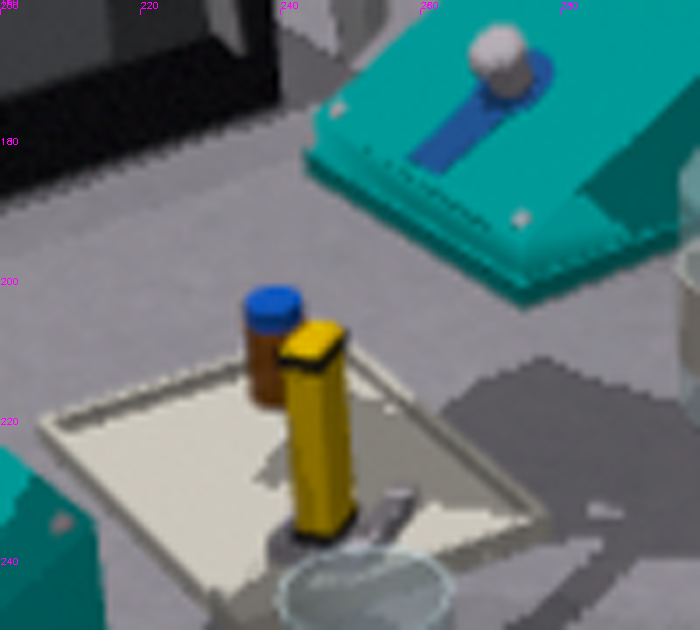

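```bash
python3 -m pendant '{"translation":[[-0.05,-0.03,-0.02],[-0.1,-0.06,-0.04],[-0.15,-0.08,-0.06],[-0.2,-0.09,-0.08],[-0.26,-0.09,-0.1],[-0.32,-0.09,-0.12],[-0.38,-0.09,-0.14],[-0.43,-0.09,-0.16],[-0.43,-0.09,-0.16]],"turn":[0,0,0,0,0,0,0,0,0]}'; python3 - <<'E'
from h import *
t=read_camera("top");cv2.imwrite("pics/tend.png",t["img"][:,:,::-1])
crop('top',190,215,80,65,8,'t26.png',t);crop('side',250,140,210,260,3,'s26.png')
E
```

```text
time_s: 29.95
ee_pos: [0.1936, 0.4483, 0.2432]
eef_rot: [-0.606, 0.313, -0.36, 0.637]
contact_force: [0.5, -0.2, -0.0]
opening: 0.035
```

View pics/t26.png

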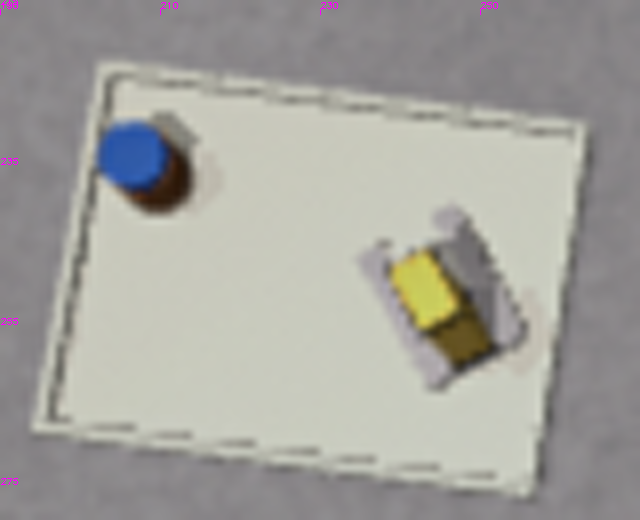

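View pics/tend.png

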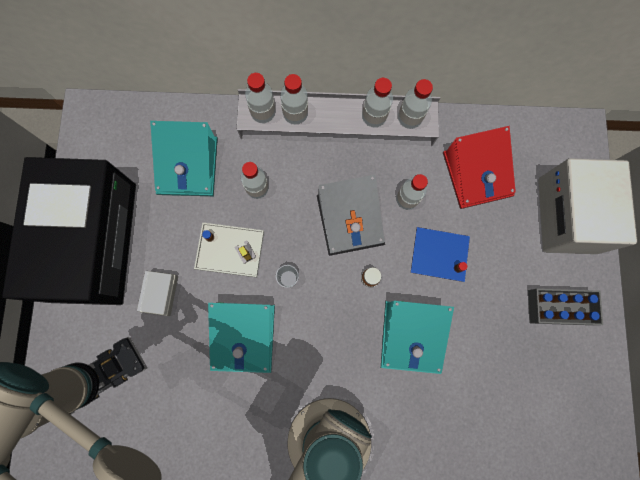

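View pics/s26.png

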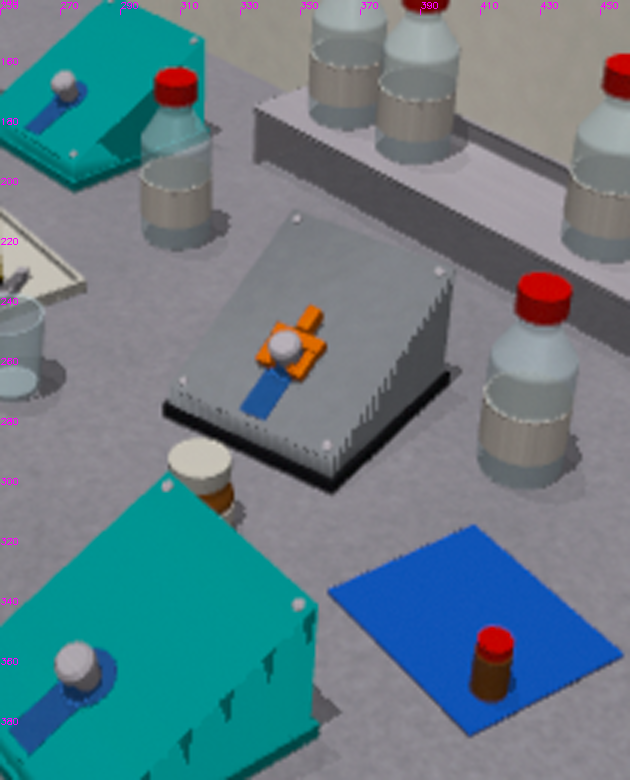

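The clip is home at (355,228) in the top view. The fork stands flat in the tray at about (245,252), and the vials, bottles, beaker, jar and tip box are where they started.

```bash
python3 -c "
from station import *
print(close_job())"
```

```text
the job is handed in; nothing more can be done
None
```

The clip is on the pivot shaft and the fork is back in its white tray. I handed the job in at about 30 s, and no verdict was reported.

- **Laying the clip:** I laid it uphill of the shaft and let go. It slid further downhill than I intended and stopped flat and square against the neck. The camera fits put its bore at -18 mm (top) and -17 mm (side); the limit is -16 mm.
- **Pushing it home:** The tool cannot be tilted on command, so I touched the fork's heel to the deck and let go. It dropped flat with its prongs on either side of the tab. I regripped the tilted handle and pushed the clip on with the fork until it stopped moving. The fingers did not touch the clip during the push.
- **Returning the fork:** I pressed it upright against the tray floor before letting go.

**Last checks:**
- **Clip:** the top-camera fit puts the bore about 0.9 mm along and 0.2 mm across from the shaft axis. The earlier side-camera fit, taken while the fork was still pressing on the clip, gave 0.3 and -1.3 mm. Both are within the 3.5 mm limit.
- **Fork:** it looks upright in the tray in both cameras, judged by eye only. It stands a few centimetres from where it started.
- **Everything else:** the vials, bottles, beaker, jar and tip box look unmoved in the top view, and the arm touches nothing.
- **Tool tilt:** the tool drifted to about 5 degrees off vertical over the run, with no visible effect.

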